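# Find and mark the balance point of a hand-mirror blank, then put it in its carrying tray

### The arm

A 6-joint arm with a two-finger parallel gripper is mounted at the origin on a cart in front of the work surface, level with it; the furniture and walls round the work are solid. World frame = base frame: x ahead of the robot, y to its left, z up, the work surface at z = 0. Lengths are in m, angles in rad, forces in N, time in s.
With the tool pointing down it reaches from about 0.25 to 0.775 m from the base axis. Payload 4 kg.
Tool frame: the origin (TCP) lies midway between the tips of the shut fingers; the grasp point (between the pads) lies 19 mm behind it (env.hold_point_z is the distance from the TCP to the grasp point, in m); z points along the fingers, y is the line along which they close (so a half turn about z gives the same grasp; the last joint's range is limited). The gripper opens to 94 mm and grips with 3 to 60 N. Pads are 16 mm wide; open, the fingers measure 119 mm over their backs; the gripper's body (75 mm by 177 mm) begins 78 mm behind the grasp point.
Start: joints at [-1.332, 0.087, 1.371, -0, 1.684, -0.103], TCP at [0.184, -0.518, 0.169] pointing down, gripper open.
Joint ranges: [-3.1, 3.1], [-0.76, 2.03], [0.27, 2.55], [-1.08, 4.22], [0.17, 2.65], [-2.57, 2.57]. Speed limits (rad/s): [2.79, 2.79, 3.14, 3.14, 3.14, 3.14].

### API

Orientations are given as a unit quaternion [x, y, z, w].
In Python, from cell import env gives the robot as it stands. The module is installed in compiled form; this text tells all that it offers.
- The arm moves only by the shell command python3 -m jog 'ROWS' [FORCE]. ROWS is JSON, a list that holds one entry, the list of rows, each a list of 7 numbers: the shift along the tool's x, y, z in m, then the turn, a rotation vector about the tool's x, y, z in rad, then the finger opening in m, from 0 to 0.094. A call has 1 to 5 rows; each row shifts and turns the commanded pose from where the row before left it, along the tool's axes as they then stand; what a row does not reach is not made up. A row lasts 1/12 s, in which the tool goes at most 41.7 mm and 7.16 degrees, less where a joint would pass 70% of its speed; a pose out of reach is approached as far as the arm can. A call is refused whole if a number of a shift passes 0.0417 or a number of a turn 0.125, either way. A call with a gripper value outside its range is refused whole. The fingers move at their own pace and stop on an object; FORCE is the grip in N (left out, the last holds). Time passes only in rows, so rows that do not move let the fingers close. It gives the time, the measured TCP pose, the force, the opening and the grip force at its end, in the units of the state.
- env.state(): the state, without advancing time (a new reading comes with each control period).
- env.grab_frame(name): name is "scene" or "top"; returns (picture, depth): 420x560x3 uint8, red, green, blue; 420x560 float32, m along the optical axis (not along the pixel's ray), 0 where there is no reading.
- env.camera_params(name): a dict with "mtx" (3x3 intrinsics, pixels), "dist" ([k1, k2, p1, p2, k3] as OpenCV has them; the pictures are not rectified), "rvec" (rotation vector, rad) and "tvec" (3), from world to camera coordinates, as OpenCV has them. Camera axes: x right, y down, z forward; pixel columns grow to the right and rows downward; lengths in m; the calibration is good to about 2 mm. A picture is of the moment at which its call begins. camera_params takes no time and is no camera call.
- env.job_done(): hands the job in; it is judged then, once.
The state is a dict: "time_s": time; "joints": joint angles; "joint_velocities": joint speeds; "effort": joint torques, N m; "ee_pos": TCP position; "tcp_rot": TCP orientation; "force": force on the tool from outside, world axes, zero at the start; "moment": the same for the moment, N m; "opening": finger opening in m; "gripper_force": force on a finger pad.
Only numpy, scipy, OpenCV 4.12 (cv2) and the standard library are available. Lean on these libraries where they do the work, as an engineer would, in place of code of your own. Each camera call takes 0.05 s, during which the arm holds its last target. There are 200 camera calls.

### The job

The wooden hand-mirror blank needs its balance point marked for the pin of the turning dryer: lift it off the slanted rack, lay it across the spring-mounted edge of the balance stand, its length over both catch bars, and shift it until it lies level there by itself, touching neither bar. While it lies in balance, push it straight down over the edge so that the edge sinks most of its travel and the pin inside pricks the wood, then let the edge come up again. Finally lay the blank, mirror side up, fully home in the cutout of its own shape in the carrying tray and let go, without dropping it on the table or pushing the other things about.

Things in the scene. Friction and masses are not known exactly. Their poses are not given: they have to be found in the camera images.
- blank_center (a point): Middle of the hand-mirror blank (half its length, width and thickness): a flat pale-wood paddle 200 mm long, 18 mm thick, 0.26 to 0.48 kg, flat underside. x runs along it from handle to head, z out of the mirror face. Handle 28 mm wide from x = -100 to +34 mm, its last 24 mm a dark steel cap. Plate and cap weights differ, so the balance point is unseen: on the x axis, anywhere from -25 to +25 mm.
- blank_head (a point): Middle of the blank's head, 67 mm along x from point blank_center: a square 66 x 66 mm, 18 mm thick, with a steel mirror plate let in flush in its +z face. Axes as blank_center.
- rack: Fixed slanted wooden rack, base 190 x 110 mm; origin on the table under its middle, x to its high side. At the start the blank lies on it sloping 35 degrees up along the rack's x, head up, mirror face up: a ledge with a lip holds the handle's end, a round crossbar 115 mm up carries the head. Between them the handle is free at both sides and underneath from its x = -60 to +30 mm.
- edge_top (a point): Middle of the flat top of the sprung balance edge, 56 mm above the table when up; axes as body stand. The flat is 12 mm along x, 26 mm along y. The blank, laid across it with its length along x (either way round), stays level only if its balance point is over these 12 mm.
- stand: Fixed balance stand, base 150 x 84 mm, origin on the table under the edge. Two round catch bars along y, 76 mm long, lie at x = +55 and -55 mm with their tops 44 mm above the table: a blank out of balance tips about 11 degrees, heavy side down, onto one. Housing under the edge: 36 x 46 mm (x, y), top 40 mm above the table.
- edge (a joint): How far the sprung edge is pushed down: 0 up, 0.006 m at the stop. It does not sink under the blank's own weight; it starts to move at about 9 N in all, blank included, takes about 13 N at the stop, and springs back when let go. The pin inside marks the wood from 0.004 m on.
- recess_mid (a point): Middle of the mirror-shaped cutout in the tray, on its floor, 10 mm above the table; x to the cutout's head end, z up. The tray's top is 6 mm above that floor. The cutout is the blank's outline with 4 mm play all round (handle part 36 mm wide from x = -104 to +30 mm, head part 74 mm wide from there to +104 mm): the blank goes in only one way round and stands 12 mm proud.
- tray: Fixed plywood carrying tray 248 x 173 mm, rim 18 mm high; origin on the table under its middle. The mirror-shaped cutout lies along x at y = +32.5 mm; a straight one at y = -50 mm holds a wooden spatula.
- hera_wide: Bystander: flat wooden spatula 150 x 38 x 10 mm lying in the tray's second cutout.
- sand_block: Bystander: grey sanding block 48 x 74 x 28 mm, on the table.
- jar_cinnabar: Bystander: small screw jar with a black lid, 48 mm across, 62 mm high, on the table.

How it is judged:
On the way, in this order (a step that is already met when the one before it is completed fails the run):
1. the blank lies across the balance edge, its length within 20 degrees of square to it, level within 3 degrees, at rest and untouched by the robot (contact force between blank and edge above 0.5 N and angle between the x axis of blank_center and the x axis of stand, either way round below 0.35 rad and angle between blank_center's own z axis and vertical below 0.052 rad and z of blank_center in the frame of edge_top between 0.006 and 0.013 m and horizontal distance between blank_center and edge_top below 0.05 m and contact force between blank and the fingers below 0.05 N and contact force between blank and the arm below 0.05 N and linear speed of blank below 0.01 m/s), for 0.5 s.
2. the blank is pushed down over the edge, still level within 4 degrees, and the edge sinks at least 4 mm (value of joint edge above 0.004 m and angle between the x axis of blank_center and the x axis of stand, either way round below 0.35 rad and angle between blank_center's own z axis and vertical below 0.07 rad and horizontal distance between blank_center and edge_top below 0.05 m and z of blank_center in the frame of edge_top below 0.013 m), for 0.1 s.
At the end, for the whole second after the job is handed in: The blank lies mirror side up in the mirror-shaped cutout, its middle within 8 mm of the cutout's middle, its underside on the floor (within 2 mm) and level within 2 degrees, at rest; the balance edge is up again (horizontal distance between blank_center and recess_mid below 0.008 m and angle between the x axis of blank_center and the x axis of recess_mid, either way round below 0.1 rad and z of blank_center in the frame of recess_mid below 0.011 m and angle between blank_center's own z axis and vertical below 0.035 rad and value of joint edge below 0.001 m and linear speed of blank below 0.01 m/s); the robot touches nothing.
It fails at once if the blank falls on the table (height (world z) of blank_center below 0.014 m).
It fails at once if a bystander is pushed more than 30 mm (distance of any of hera_wide, sand_block, jar_cinnabar from where it was at the start of the episode above 0.03 m).
It also fails if it takes over 67 s, if anything falls off the work surface, if the arm or the gripper's body presses on something with over 40 N, if the wrist force passes 120 N, or if a joint passes its speed limit or range.

## Working session

There is one attempt and no reset: what is moved stays moved. The work goes in short steps, Python scripts to look and compute and a shell command to move; the robot and the scene stay as the last step left them, time stands still between calls to the robot, and variables do not carry over. Pictures are saved under pics/ and viewed, at most 10 in all, crops included, and the job is handed in when it is done.

```bash
mkdir -p pics
cat > h.py <<'E'
import numpy as np,cv2
from cell import env
from scipy.spatial.transform import Rotation as R
def grab(n):
    p,d=env.grab_frame(n); np.savez('pics/last_%s.npz'%n,p=p,d=d); return p,d
def load(n):
    z=np.load('pics/last_%s.npz'%n); return z['p'],z['d']
def cloud(n,d):
    c=env.camera_params(n); K=np.array(c['mtx'],float); D=np.array(c['dist'],float)
    h,w=d.shape; uv=np.stack(np.meshgrid(np.arange(w),np.arange(h)),-1).reshape(-1,1,2).astype(float)
    xy=cv2.undistortPoints(uv,K,D).reshape(h,w,2)
    P=np.dstack([xy*d[...,None],d]); Rm=cv2.Rodrigues(np.array(c['rvec'],float))[0]
    return (P-np.array(c['tvec']).reshape(3))@Rm
def save(n,p,s=1.0): cv2.imwrite('pics/'+n,cv2.resize(p[...,::-1],None,fx=s,fy=s,interpolation=cv2.INTER_CUBIC))
E
python3 - <<'E'
from h import *
for n in('scene','top'):
    p,d=grab(n); save(n+'0.png',p,1.4)
    c=env.camera_params(n); Rm=cv2.Rodrigues(np.array(c['rvec'],float))[0]; print(n,-Rm.T@np.array(c['tvec']).reshape(3), Rm[2])
s=env.state();print(s)
E
```

```text
scene [-0.14752124  0.50491053  1.1872419 ] [ 0.52615528 -0.36262711 -0.76919581]
top [ 0.54794444 -0.00840809  0.98938324] [ 0.04294204 -0.01767929 -0.99892113]
{'time_s': 0.1, 'joints': array([-1.33211818e+00,  8.78818288e-02,  1.37207476e+00, -1.58073706e-05,
        1.68359486e+00, -1.03098649e-01]), 'joint_velocities': array([ 0.00017454, -0.00178322, -0.00348945,  0.00213092,  0.00045062,
       -0.00158516]), 'effort': array([ 1.97335081e-03, -3.41252232e+01, -3.03301620e+01,  7.19875842e-02,
        3.04180034e-02, -1.02278509e-04]), 'ee_pos': array([ 0.18419744, -0.51764896,  0.16813528]), 'tcp_rot': array([ 9.85433754e-01,  1.70056922e-01, -7.41784347e-05, -9.76614165e-04]), 'force': array([0.37391189, 0.2893953 , 0.08650071]), 'moment': array([ 0.03921805, -0.046133  , -0.04255992]), 'gripper_force': 0.0, 'opening': 0.09403406891454297}
```

View pics/top0.png

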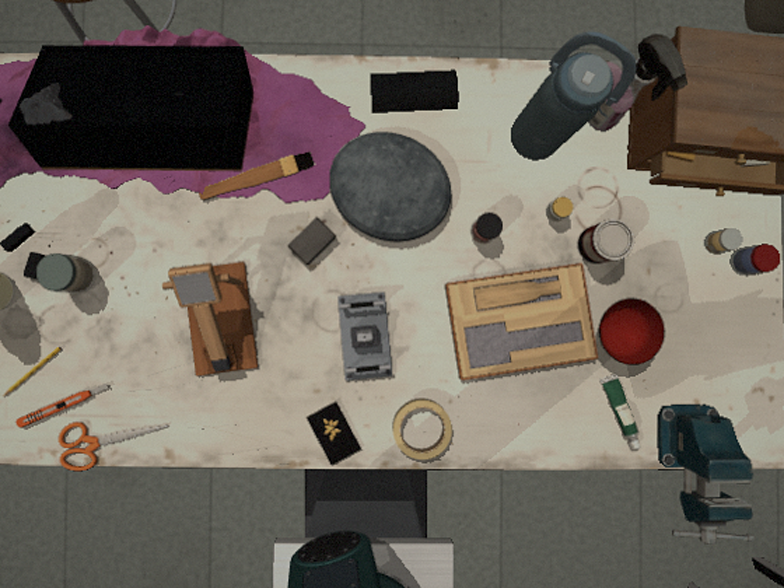

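View pics/scene0.png

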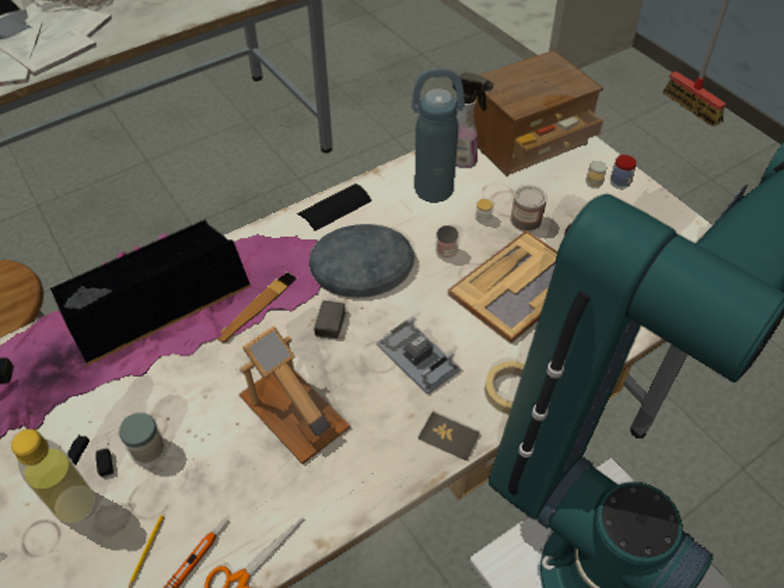

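The top view shows the rack with the blank at about (210,315), the stand at (365,337) and the tray at (521,322). The head and the rack's high side point away from the robot. I'll measure them from the depth.

Run:
```python
from h import *
p,d=load('top'); W=cloud('top',d); ok=d>0
def reg(x0,x1,y0,y1):
    m=np.zeros_like(ok); m[int(y0/1.4):int(y1/1.4),int(x0/1.4):int(x1/1.4)]=1; return m&ok
def rect(m,name):
    m=cv2.morphologyEx(m.astype(np.uint8),cv2.MORPH_OPEN,np.ones((2,2)))
    n,l,st,_=cv2.connectedComponentsWithStats(m); k=1+st[1:,4].argmax(); m=l==k
    r=cv2.minAreaRect(W[m][:,:2].astype(np.float32)*1000); print(name,m.sum(),np.round(r[0],1),np.round(r[1],1),round(r[2],1),'z',np.percentile(W[m][:,2],[5,50,95]).round(4)); return m
z=W[...,2]
t=reg(340,400,350,400); print('table z',np.median(z[reg(270,330,270,400)]))
rect(reg(435,605,255,390)&(z>.004)&(z<.03),'tray')
rect(reg(435,605,255,390)&(z>.0155)&(z<.03),'rim')
rect(reg(325,405,280,390)&(z>.005)&(z<.08),'stand')
rect(reg(325,405,280,390)&(z>.05)&(z<.08),'edge')
rect(reg(325,405,280,390)&(z>.034)&(z<.048),'hous')
rect(reg(150,270,250,385)&(z>.005)&(z<.03),'rackbase')
rect(reg(150,270,250,385)&(z>.035)&(z<.2),'blank')
# recess: floor pixels grey ~z 0.010
hsv=cv2.cvtColor(p,cv2.COLOR_RGB2HSV)
rect(reg(460,590,315,370)&(hsv[...,1]<50)&(z<.0135),'recess')
# rack head plate: grey, high
rect(reg(170,222,258,310)&(z>.1),'head')
c=np.hstack([p[180:280,110:440]]); save('crop1.png',c,2.4)
```

```text
table z 0.00014126514430020946
tray 7011 [ 532.1 -213.8] [176.3 400.6] 9.1 z [0.0084 0.0158 0.0204]
rim 2267 [ 540.5 -212.9] [162.8 403.1] 7.8 z [0.0113 0.0172 0.0216]
stand 2054 [514.4  -2.2] [150.9  84.1] 5.9 z [0.0062 0.0111 0.0467]
edge 75 [515.5  -2.5] [17.1 23.8] 0.8 z [0.04   0.0553 0.0583]
hous 202 [514.3  -2. ] [37.4 45.9] 4.2 z [0.0104 0.0403 0.0512]
rackbase 1469 [583.2 144.3] [191.6 248.1] 24.7 z [0.0044 0.0099 0.0134]
blank 1827 [574.  174.8] [186.6 319.8] 22.2 z [0.0137 0.1211 0.156 ]
recess 1427 [ 502.7 -198.6] [381.9  84. ] 89.0 z [0.008  0.0108 0.0149]
head 972 [586.3 167.6] [358.1  77.6] 83.9 z [0.1161 0.1392 0.157 ]
```

View pics/crop1.png

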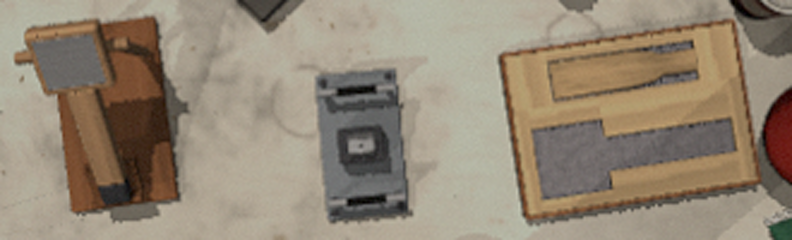

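```bash
cat >> h.py <<'E'
def ray(n,uv):
    c=env.camera_params(n); K=np.array(c['mtx'],float); D=np.array(c['dist'],float); Rm=cv2.Rodrigues(np.array(c['rvec'],float))[0]
    q=cv2.undistortPoints(np.array(uv,float).reshape(-1,1,2),K,D).reshape(-1,2)
    return -Rm.T@np.array(c['tvec']).reshape(3), np.c_[q,np.ones(len(q))]@Rm
def onz(n,uv,z):
    o,r=ray(n,uv); return o+r*((z-o[2])/r[:,2])[:,None]
E
python3 - <<'E'
from h import *
p,d=load('top'); W=cloud('top',d)
cr=lambda a:(np.array(a,float)+.5)/2.4-.5+[110,180]
np.set_printoptions(precision=4,suppress=True)
print('tray rim',onz('top',cr([(500,56),(735,20),(760,183),(527,222)]),.018))
print('cut head',onz('top',cr([(532,130),(604,121),(612,187),(543,199)]),.013))
print('cut handle end',onz('top',cr([(733,119),(736,150)]),.013))
print('stand base', onz('top',cr([(318,75),(395,68),(408,210),(330,218)]),.011))
print('edge',onz('top',cr([(361,146)]),.056))
# blank plane
m=np.zeros(d.shape,bool); a=cr([(35,40)]).astype(int)[0];b=cr([(105,85)]).astype(int)[0]
m[a[1]:b[1],a[0]:b[0]]=1; m&=(W[...,2]>.1)&(W[...,2]<.2)
P=W[m]
for k in range(5):
    c=np.median(P,0) if k==0 else P.mean(0); n=np.linalg.svd(P-P.mean(0))[2][2]; n*=np.sign(n[2]); e=(P-P.mean(0))@n; P=P[abs(e)<max(.003,1.5*e.std())]
c=P.mean(0);print('plane',c,n,len(P),e.std(),'slope',np.degrees(np.arccos(n[2])),'dir',np.degrees(np.arctan2(-n[1],-n[0])))
o,r=ray('top',cr([(25,36),(99,22),(115,84),(41,97),(100,205),(132,197)]))
Q=o+r*(((c-o)@n)/(r@n))[:,None];print(Q)
print('rackbase',onz('top',cr([(157,17),(178,200),(73,212)]),.012))
E
```

```text
tray rim [[ 0.6081 -0.1419  0.018 ]
 [ 0.6486 -0.3868  0.018 ]
 [ 0.4801 -0.4123  0.018 ]
 [ 0.4385 -0.1706  0.018 ]]
cut head [[ 0.5324 -0.1761  0.013 ]
 [ 0.5424 -0.2509  0.013 ]
 [ 0.4745 -0.2593  0.013 ]
 [ 0.4616 -0.1879  0.013 ]]
cut handle end [[ 0.5458 -0.3861  0.013 ]
 [ 0.5137 -0.3892  0.013 ]]
stand base [[ 0.5867  0.0451  0.011 ]
 [ 0.5949 -0.0342  0.011 ]
 [ 0.449  -0.0491  0.011 ]
 [ 0.4401  0.0308  0.011 ]]
edge [[ 0.5157 -0.0005  0.056 ]]
plane [0.5921 0.2608 0.1415] [-0.5821 -0.0894  0.8082] 522 0.0012164150298731439 slope 36.07894223150439 dir 8.735549557501454
[[0.612  0.2938 0.1595]
 [0.6248 0.2287 0.1615]
 [0.5719 0.2238 0.1229]
 [0.5593 0.2915 0.1213]
 [0.454  0.2578 0.0417]
 [0.4625 0.2256 0.0442]]
rackbase [[0.6446 0.2118 0.012 ]
 [0.457  0.1865 0.012 ]
 [0.4435 0.2936 0.012 ]]
```

```bash
cat >> h.py <<'E'
np.set_printoptions(precision=4,suppress=True)
D=np.diag([1,-1,-1.])
def tool(yaw,slope=0): # blank pose with yaw/slope deg -> tool rotation looking at the face, tool x = blank x
    return R.from_euler('ZY',[yaw,-slope],degrees=True)*R.from_matrix(D)
def go(pos,rot,cur=None):
    s=env.state(); p0,r0=(np.array(s['ee_pos']),R.from_quat(s['tcp_rot'])) if cur is None else cur
    w=(r0.inv()*rot).as_rotvec(); k=int(np.ceil(np.linalg.norm(w)/.124)) if np.linalg.norm(w)>.002 else 0
    sh=rot.inv().apply(np.array(pos)-p0); sh0=r0.inv().apply(np.array(pos)-p0)
    m=int(np.ceil(np.abs(sh).max()/.04))
    print('turn rows',k,'each',w/max(k,1),'| shift total after turn',sh,'rows',m,'each',sh/max(m,1),'| shift in old frame',sh0)
    return np.array(pos),rot
E
python3 - <<'E'
from h import *
c=go([.184,-.518,.30],R.from_quat(env.state()['tcp_rot']))
c=go([.493,.2465,.30],R.from_quat(env.state()['tcp_rot']),c)
T=tool(7.5,35); c=go([.493,.2465,.167],T,c)
c=go([.550,.254,.0848],T,c); print(T.as_matrix())
E
```

```text
turn rows 0 each [0. 0. 0.] | shift total after turn [-0.0003  0.     -0.1319] rows 4 each [-0.0001  0.     -0.033 ] | shift in old frame [-0.0003  0.     -0.1319]
turn rows 0 each [0. 0. 0.] | shift total after turn [ 0.5474 -0.6167  0.0013] rows 16 each [ 0.0342 -0.0385  0.0001] | shift in old frame [ 0.5474 -0.6167  0.0013]
turn rows 6 each [-0.0111  0.1014  0.0339] | shift total after turn [-0.0763  0.      0.1089] rows 3 each [-0.0254  0.      0.0363] | shift in old frame [-0.      0.0003  0.133 ]
turn rows 0 each [0. 0. 0.] | shift total after turn [-0.0001  0.      0.1003] rows 3 each [-0.      0.      0.0334] | shift in old frame [-0.0001  0.      0.1003]
[[ 0.8121  0.1305  0.5687]
 [ 0.1069 -0.9914  0.0749]
 [ 0.5736 -0.     -0.8192]]
```

```bash
python3 -m jog '[[[0,0,-0.033,0,0,0,0.094],[0,0,-0.033,0,0,0,0.094],[0,0,-0.033,0,0,0,0.094],[0,0,-0.033,0,0,0,0.094]]]' 40 >/dev/null
python3 -m jog '[[[0.0219,-0.0247,0,0,0,0,0.094],[0.0219,-0.0247,0,0,0,0,0.094],[0.0219,-0.0247,0,0,0,0,0.094],[0.0219,-0.0247,0,0,0,0,0.094],[0.0219,-0.0247,0,0,0,0,0.094]]]' 
python3 -m jog '[[[0.0219,-0.0247,0,0,0,0,0.094],[0.0219,-0.0247,0,0,0,0,0.094],[0.0219,-0.0247,0,0,0,0,0.094],[0.0219,-0.0247,0,0,0,0,0.094],[0.0219,-0.0247,0,0,0,0,0.094]]]' >/dev/null
python3 -m jog '[[[0.0219,-0.0247,0,0,0,0,0.094],[0.0219,-0.0247,0,0,0,0,0.094],[0.0219,-0.0247,0,0,0,0,0.094],[0.0219,-0.0247,0,0,0,0,0.094],[0.0219,-0.0247,0,0,0,0,0.094]]]' >/dev/null
python3 -m jog '[[[0.0219,-0.0247,0,0,0,0,0.094],[0.0219,-0.0247,0,0,0,0,0.094],[0.0219,-0.0247,0,0,0,0,0.094],[0.0219,-0.0247,0,0,0,0,0.094],[0.0219,-0.0247,0,0,0,0,0.094]]]' >/dev/null
python3 -m jog '[[[0.0219,-0.0247,0,0,0,0,0.094],[0.0219,-0.0247,0,0,0,0,0.094],[0.0219,-0.0247,0,0,0,0,0.094],[0.0219,-0.0247,0,0,0,0,0.094],[0.0219,-0.0247,0,0,0,0,0.094]]]' >/dev/null
python3 -m jog '[[[0,0,0,-0.0111,0.1014,0.0339,0.094],[0,0,0,-0.0111,0.1014,0.0339,0.094],[0,0,0,-0.0111,0.1014,0.0339,0.094]]]' >/dev/null
python3 -m jog '[[[0,0,0,-0.0111,0.1014,0.0339,0.094],[0,0,0,-0.0111,0.1014,0.0339,0.094],[0,0,0,-0.0111,0.1014,0.0339,0.094],[0,0,0,0,0,0,0.094]]]'
python3 - <<'E'
from h import *
T=tool(7.5,35); c=go([.493,.2465,.167],T)
E
```

```text
time_s: 0.85
ee_pos: [0.2463, -0.3636, 0.3006]
tcp_rot: [0.985, 0.17, -0.0, -0.0]
force: [0.2, 0.0, -0.2]
opening: 0.0938
gripper_force: 0.0
time_s: 3.1
ee_pos: [0.4877, 0.2461, 0.2936]
tcp_rot: [0.953, 0.064, 0.296, -0.017]
force: [-1.0, 0.3, -1.7]
opening: 0.0944
gripper_force: 0.0
turn rows 1 each [0.0031 0.0082 0.005 ] | shift total after turn [-0.0683  0.0003  0.1068] rows 3 each [-0.0228  0.0001  0.0356] | shift in old frame [-0.0674 -0.0004  0.1073]
```

```bash
python3 -m jog '[[[-0.0228,0,0.0356,0.003,0.008,0.005,0.094],[-0.0228,0,0.0356,0,0,0,0.094],[-0.0228,0,0.0356,0,0,0,0.094],[0,0,0,0,0,0,0.094],[0,0,0,0,0,0,0.094]]]'
python3 - <<'E'
from h import *
T=tool(7.5,35); c=go([.550,.254,.0848],T)
p,d=grab('scene'); save('sc1.png',p[190:340,140:340],3.8)
E
```

```text
time_s: 3.52
ee_pos: [0.4975, 0.2467, 0.1719]
tcp_rot: [0.952, 0.061, 0.3, -0.019]
force: [0.5, 0.3, 0.9]
opening: 0.0942
gripper_force: 0.0
turn rows 1 each [ 0.0019  0.0006 -0.0017] | shift total after turn [-0.0065 -0.0004  0.1017] rows 3 each [-0.0022 -0.0001  0.0339] | shift in old frame [-0.0065 -0.0006  0.1017]
```

View pics/sc1.png

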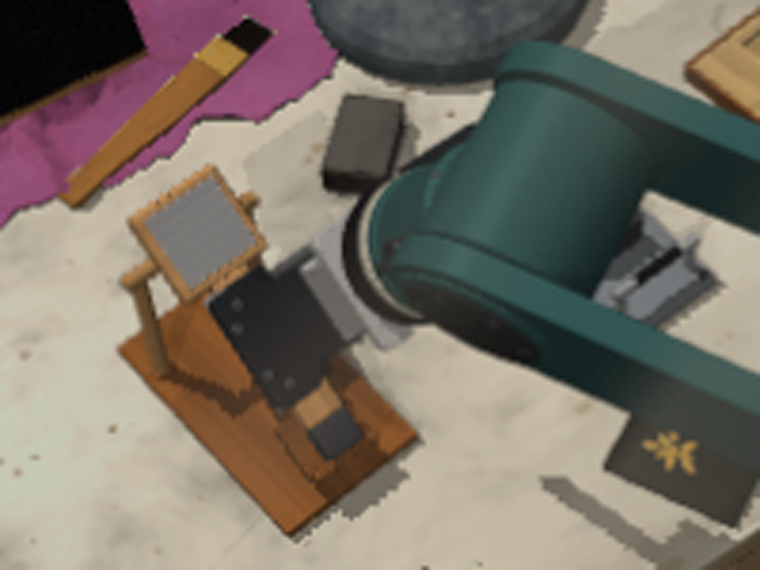

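The gripper sits squarely over the handle, between the head at (200,235) and the cap at (335,430). I'll go in along the tool axis and close.

```bash
python3 -m jog '[[[-0.0065,0,0.025,0,0,0,0.094],[0,0,0.03,0,0,0,0.094],[0,0,0.025,0,0,0,0.094],[0,0,0.021,0,0,0,0.094],[0,0,0,0,0,0,0.094]]]'
python3 -m jog '[[[0,0,0,0,0,0,0.06],[0,0,0,0,0,0,0.04],[0,0,0,0,0,0,0.0],[0,0,0,0,0,0,0],[0,0,0,0,0,0,0]]]' 40
python3 -m jog '[[[0,0,0,0,0,0,0],[0,0,0,0,0,0,0],[0,0,0,0,0,0,0]]]'
```

```text
time_s: 3.98
ee_pos: [0.5558, 0.2559, 0.0931]
tcp_rot: [0.95, 0.06, 0.305, -0.021]
force: [-0.2, -0.0, -0.3]
opening: 0.094
gripper_force: 0.0
time_s: 4.4
ee_pos: [0.5523, 0.2556, 0.0924]
tcp_rot: [0.95, 0.061, 0.305, -0.022]
force: [-0.4, -0.3, 0.1]
opening: 0.064
gripper_force: 0.0
time_s: 4.65
ee_pos: [0.5517, 0.2551, 0.0904]
tcp_rot: [0.951, 0.061, 0.304, -0.021]
force: [0.0, 0.2, -0.3]
opening: 0.044
gripper_force: 0.0
```

```bash
python3 -m jog '[[[0,0,0,0,0,0,0],[0,0,0,0,0,0,0],[0,0,0,0,0,0,0],[0,0,0,0,0,0,0],[0,0,0,0,0,0,0]]]'
python3 -m jog '[[[0,0,-0.01,0,0,0,0],[0,0,-0.02,0,0,0,0],[0,0,-0.03,0,0,0,0],[0,0,0,0,0,0,0],[0,0,0,0,0,0,0]]]'
python3 - <<'E'
from h import *
print(env.state()['moment'])
p,d=grab('scene'); save('sc2.png',p[160:340,140:340],3)
E
```

```text
time_s: 5.07
ee_pos: [0.5518, 0.255, 0.0901]
tcp_rot: [0.951, 0.061, 0.304, -0.021]
force: [-0.8, -0.3, -0.3]
opening: 0.0106
gripper_force: 0.0
time_s: 5.48
ee_pos: [0.5179, 0.2512, 0.1422]
tcp_rot: [0.95, 0.061, 0.306, -0.022]
force: [-0.3, 0.4, -0.0]
opening: 0.0002
gripper_force: 0.0
[-0.0157  0.2602 -0.0398]
```

View pics/sc2.png

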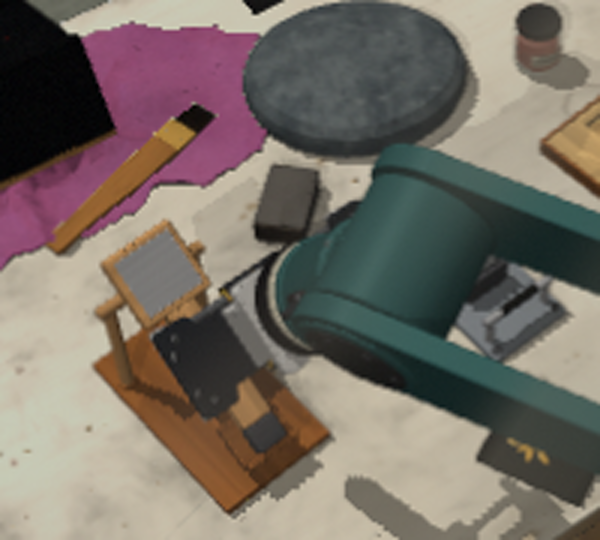

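The fingers shut without meeting the handle, which still lies on the rack. I'll check the blank's plane against the second camera.

Run:
```python
from h import *
from scipy.spatial.transform import Rotation as R
p,d=load('scene'); W=cloud('scene',d)
print('mirror',W[249,192],d[249,192]); P=W[240:258,185:200].reshape(-1,3);P=P[P[:,2]>.08]
def pl(P):
    for k in range(5):
        n=np.linalg.svd(P-P.mean(0))[2][2]; n*=np.sign(n[2]); e=(P-P.mean(0))@n; P=P[abs(e)<max(.003,1.5*e.std())]
    return P.mean(0),n,e.std()
print(pl(P))
f=lambda u,v:(int(u/3+140),int(v/3+160))
for q in [(255,410),(265,435),(245,395)]:
    u,v=f(*q); print('handle',q,W[v,u])
for q in [(190,370),(230,360),(210,410),(172,335)]:
    u,v=f(*q); print('gripper',q,W[v,u])
p2,d2=grab('top'); W2=cloud('top',d2); save('top2.png',p2[170:290,90:250],4.5)
s=env.state();T=R.from_quat(s['tcp_rot']);print(s['ee_pos'],T.as_matrix())
```

```text
mirror [0.5908 0.2622 0.1471] 1.2765944
(array([0.5788, 0.2656, 0.164 ]), array([0.4626, 0.878 , 0.1232]), np.float64(0.004691876937248742))
handle (255, 410) [0.4843 0.2417 0.0592]
handle (265, 435) [0.462  0.2471 0.0532]
handle (245, 395) [0.4935 0.2461 0.0737]
gripper (190, 370) [0.4078 0.3154 0.2847]
gripper (230, 360) [0.4031 0.2892 0.2789]
gripper (210, 410) [0.3824 0.3156 0.2705]
gripper (172, 335) [0.4275 0.3156 0.303 ]
[0.517  0.2503 0.1385] [[ 0.8083  0.1284  0.5746]
 [ 0.103  -0.9917  0.0767]
 [ 0.5796 -0.0028 -0.8149]]
```

View pics/top2.png

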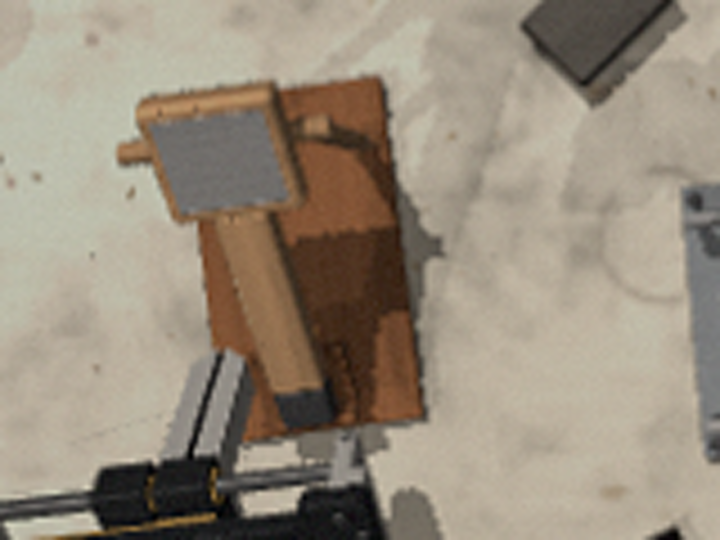

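The top view shows the shut fingertips at about (220,355), left of the handle and near the cap, so the tool is not where I intended. I'll project the TCP into the picture to find the mismatch.

Run:
```python
from h import *
def proj(n,P):
    c=env.camera_params(n); return cv2.projectPoints(np.array(P,float).reshape(-1,1,3),np.array(c['rvec']),np.array(c['tvec']),np.array(c['mtx'],float),np.array(c['dist'],float))[0].reshape(-1,2)
s=env.state(); T=R.from_quat(s['tcp_rot']).as_matrix(); q=np.array(s['ee_pos'])
f=lambda uv:(uv-[90,170])*4.5
print('tcp',f(proj('top',q)),'20 back',f(proj('top',q-.04*T[:,2])), s['joints'])
p,d=load('top'); p,d=env.grab_frame('top'); W=cloud('top',d)
for u,v in [(218,365),(210,400),(228,365),(190,480),(290,360),(260,270)]:
    a,b=int(u/4.5+90),int(v/4.5+170); print((u,v),W[b,a])
```

```text
tcp [[237.1873 314.8398]] 20 back [[221.0378 367.6063]] [ 0.4884 -0.2927  1.9198 -0.2523  0.9418  2.0201]
(218, 365) [0.4962 0.2456 0.184 ]
(210, 400) [0.4832 0.2449 0.1976]
(228, 365) [0.4963 0.2416 0.1837]
(190, 480) [0.4582 0.2243 0.2823]
(290, 360) [0.4917 0.2442 0.0711]
(260, 270) [0.538  0.2526 0.1014]
```

Run:
```python
from h import *
a,_=load('top'); p,d=env.grab_frame('top'); W=cloud('top',d)
df=np.abs(a.astype(int)-p).sum(-1)
print('cols 126..152, rows 238..262 diff/10'); print((df[236:262,126:154]//10))
print((W[236:262,128:152:2,2]*1000).astype(int))
```

```text
cols 126..152, rows 238..262 diff/10
[[ 0  0  0  1  0  0  0  0  0  0  0  1  0  0  0  2  0  0  0  0  0  0  0  0
   0  1  0  0]
 [ 0  0  0  0  1  0  0  0  0  1  0  0  0  0  0  0  0  0  1  0  0  0  0  0
   0  0  0  0]
 [ 0  0  0  1  0  0  0  0  0  0  0  0  0  0  0  0  0  0  0  1  0  0  0  0
   0  1  0  0]
 [ 0  0  0  0  0  0  0  0  0  1  0  0  1  0  0  1  0  0  0  0  0  1  0  0
   0  0  1  0]
 [ 0  0  0  0  0  0  0  0  0  0  0  0  0  0  0  0  0  0  0  0  1  0  0  0
   2  0  0  0]
 [ 0  0  0  1  0  0  0  0  1  0  0  0  0  0  1  0  0  0  0  0  0  0  0  0
   0  0  0  0]
 [ 0  0  0  0  0  0  0  0  0  0  0  0  0  0  0  0  0  0  0  1  0  0  0  0
   0  0  0  0]
 [ 0  0  0  0  0  0  0  0  0  0  0  0  1  0  0  0  0  0  0  0  0  0  0  0
   0  0  1  0]
 [ 0  0  0  0  0  0  0  0  1  1  0  1  0  0  1  0  0  0  0  1  0  0  0  0
   0  0  0  0]
 [ 0  0  0  0  0  0  0  0  0  1  0  0  1  0  0  0  1  0  1  0  0  0  0  0
   0  0  0  0]
 [ 0  0  0  0  0  1  0  0  0  0  0  1  1  0  0  0  0  0  0  1  0  1  0  0
   0  0  0  0]
 [ 0  0  0  0  0  0  1  1  0  0  0  4  0  3  4  4  1  0  0  0  0  1  0  0
   0  0  0
[... 1878 characters left out ...]
  0  -3 175 174 175  10  43  75  75]
 [  1   1  -2  -2 179 175 176 180 178  48  73  73]
 [  0   0   0 179 181 179 179 183 182  46  70  70]
 [  0  -2   0 182 181 180 186 184 187  47  48  69]
 [  2   1   0 185 186 184 189 187 187  49  47  65]
 [ -3   0 185 191 187 186 190 191 187 174  43  68]
 [ -2   1 190 193 189 187 191 191 191 173  41  64]
 [  0   0 190 192 192 192 196 196 188 174  39  63]
 [  0   2 196 195 195 199 198 197 190 177  37  60]
 [  0  -1 197 197 193 200 200 201 189 177  34  36]
 [  0  -1 199 199 199 201 201 203 190 178  34  32]
 [  0 202 201 203 199 205 204 207 192 180  35  36]
 [  0 204 208 206 203 206 207 205 193  11  11  33]
 [  0 989 208 210 210 210 209 207 193  10   9  28]]
```

The depth shows the real fingertips about 42 mm behind the reported TCP along the tool axis, which explains the miss. I'll open, go about 42 mm deeper and check by camera before closing.

```bash
python3 -m jog '[[[0,0,0,0,0,0,0.094],[0,0,0,0,0,0,0.094],[0,0,0,0,0,0,0.094],[0,0,0,0,0,0,0.094],[0,0,0,0,0,0,0.094]]]' >/dev/null
python3 -m jog '[[[0,0,0,0,0,0,0.094],[0,0,0,0,0,0,0.094],[0,0,0,0,0,0,0.094],[0,0,0,0,0,0,0.094],[0,0,0,0,0,0,0.094]]]' >/dev/null
python3 -m jog '[[[0,0,0,0,0,0,0.094],[0,0,0,0,0,0,0.094],[0,0,0,0,0,0,0.094],[0,0,0,0,0,0,0.094]]]'
python3 - <<'E'
from h import *
T=tool(7.5,35); c=go([.5739,.2571,.0504],T)
E
```

```text
time_s: 6.85
ee_pos: [0.5173, 0.2505, 0.1391]
tcp_rot: [0.951, 0.061, 0.304, -0.021]
force: [0.2, -1.0, 0.4]
opening: 0.0904
gripper_force: 0.0
turn rows 1 each [-0.0011 -0.0081 -0.0034] | shift total after turn [-0.0042  0.0008  0.1054] rows 3 each [-0.0014  0.0003  0.0351] | shift in old frame [-0.005   0.001   0.1053]
```

```bash
python3 -m jog '[[[-0.004,0,0.025,0,-0.008,0,0.094],[0,0,0.025,0,0,0,0.094],[0,0,0.025,0,0,0,0.094],[0,0,0,0,0,0,0.094],[0,0,0,0,0,0,0.094]]]'
python3 -m jog '[[[0,0,0.015,0,0,0,0.094],[0,0,0.013,0,0,0,0.094],[0,0,0,0,0,0,0.094],[0,0,0,0,0,0,0.094],[0,0,0,0,0,0,0.094]]]'
python3 - <<'E'
from h import *
T=tool(7.5,35); c=go([.5739,.2571,.0504],T)
p,d=grab('top'); save('top3.png',p[180:270,110:230],6)
E
```

```text
time_s: 7.27
ee_pos: [0.5561, 0.2551, 0.0735]
tcp_rot: [0.952, 0.061, 0.298, -0.02]
force: [0.2, 0.4, -0.2]
opening: 0.0939
gripper_force: 0.0
time_s: 7.68
ee_pos: [0.5731, 0.2583, 0.0545]
tcp_rot: [0.951, 0.061, 0.301, -0.021]
force: [-0.2, 0.2, 0.7]
opening: 0.094
gripper_force: 0.0
turn rows 1 each [-0.0019 -0.0025 -0.0036] | shift total after turn [-0.0019  0.0013  0.0037] rows 1 each [-0.0019  0.0013  0.0037] | shift in old frame [-0.0019  0.0014  0.0037]
```

View pics/top3.png

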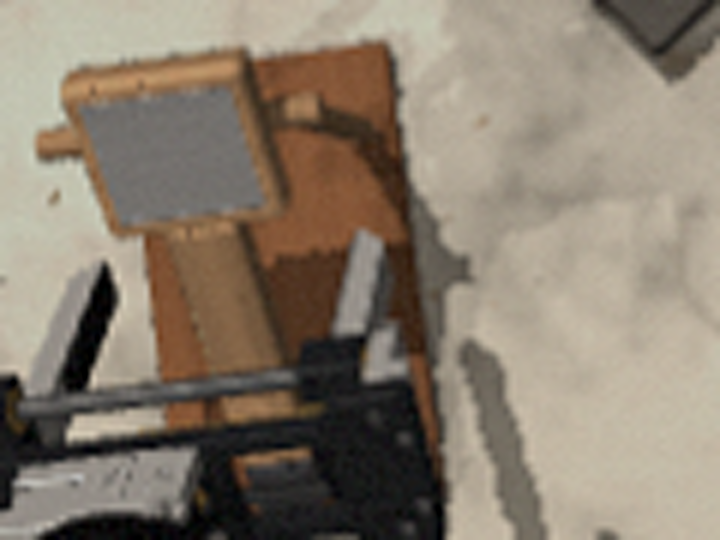

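Now a finger tip lies on each side of the handle, at (100,268) and (368,235). I'll get their depths relative to the blank's plane.

Run:
```python
from h import *
p,d=load('top'); W=cloud('top',d); n=tool(7.5,35).as_matrix(); c=np.array([.592,.2595,.1413])
for u,v in [(92,278),(85,295),(366,250),(362,265),(355,300),(215,260),(230,300)]:
    P=W[int(v/6+180),int(u/6+110)]; q=(P-c)@n; print((u,v),P,'blank x %.1f y %.1f z %.1f'%((q[0]+.067)*1e3,-q[1]*1e3,(-q[2])*1e3))
print(env.state()['ee_pos'])
```

```text
(92, 278) [0.5464 0.3023 0.1008] blank x 11.3 y 48.4 z -10.5
(85, 295) [0.5397 0.3013 0.1094] blank x 10.7 y 48.3 z 0.5
(366, 250) [0.5588 0.1989 0.1029] blank x 11.5 y -55.7 z -8.1
(362, 265) [0.552  0.1993 0.1101] blank x 10.2 y -54.5 z 1.7
(355, 300) [0.5389 0.1963 0.1307] blank x 11.0 y -55.7 z 26.3
(215, 260) [0.5535 0.2537 0.1137] blank x 19.3 y -0.7 z -0.3
(230, 300) [0.538  0.2503 0.1013] blank x -0.8 y -2.0 z -1.4
[0.5732 0.2584 0.0546]
```

```bash
python3 -m jog '[[[-0.003,-0.0035,0.008,0,0,0,0.094],[0,0,0,0,0,0,0.06],[0,0,0,0,0,0,0],[0,0,0,0,0,0,0],[0,0,0,0,0,0,0]]]' 40 >/dev/null
python3 -m jog '[[[0,0,0,0,0,0,0],[0,0,0,0,0,0,0],[0,0,0,0,0,0,0],[0,0,0,0,0,0,0],[0,0,0,0,0,0,0]]]'
python3 -m jog '[[[0,0,0,0,0,0,0],[0,0,0,0,0,0,0],[0,0,0,0,0,0,0],[0,0,0,0,0,0,0],[0,0,0,0,0,0,0]]]'
```

```text
time_s: 8.57
ee_pos: [0.5745, 0.2617, 0.0443]
tcp_rot: [0.952, 0.061, 0.3, -0.021]
force: [0.1, -0.4, 0.5]
opening: 0.0377
gripper_force: 0.0
time_s: 8.98
ee_pos: [0.5746, 0.2615, 0.0444]
tcp_rot: [0.952, 0.061, 0.3, -0.021]
force: [0.3, -2.1, 1.1]
opening: 0.0275
gripper_force: 39.8
```

```bash
python3 -m jog '[[[0,0,-0.01,0,0,0,0],[0,0,-0.015,0,0,0,0],[0,0,-0.025,0,0,0,0],[0,0,-0.025,0,0,0,0],[0,0,-0.025,0,0,0,0]]]'
python3 -m jog '[[[0,0,-0.02,0,-0.1,0,0],[0,0,-0.01,0,-0.1,0,0],[0,0,-0.01,0,-0.1,0,0],[0,0,-0.01,0,-0.1,0,0],[0,0,-0.01,0,-0.1,0,0]]]'
python3 -m jog '[[[0,0,0,0,-0.1,0,0],[0,0,0,0,0,0,0],[0,0,0,0,0,0,0]]]'
python3 - <<'E'
from h import *
s=env.state();print(s['force'],s['moment'])
T=tool(5.9,0); z=np.array([0,0,-1.]); x=T.as_matrix()[:,0]
tgt=np.array([.5155,-.0015,.085])+.0606*z-.0025*x; print(tgt)
c=go(tgt+[0,0,.08],T); go(tgt,T,c)
E
```

```text
time_s: 9.4
ee_pos: [0.5149, 0.2533, 0.1236]
tcp_rot: [0.953, 0.061, 0.297, -0.02]
force: [-0.2, 0.6, -3.5]
opening: 0.0275
gripper_force: 40.0
time_s: 9.82
ee_pos: [0.4909, 0.2509, 0.18]
tcp_rot: [0.997, 0.065, 0.052, -0.005]
force: [0.3, 1.0, -3.9]
opening: 0.0274
gripper_force: 40.0
time_s: 10.07
ee_pos: [0.4926, 0.2504, 0.1764]
tcp_rot: [0.998, 0.064, 0.003, -0.001]
force: [0.7, 0.9, -4.2]
opening: 0.0279
gripper_force: 40.0
[ 0.6636  0.9101 -4.1655] [ 0.0181  0.0638 -0.0592]
[ 0.513  -0.0018  0.0244]
turn rows 1 each [-0.0019 -0.0056  0.025 ] | shift total after turn [-0.0056  0.253   0.072 ] rows 7 each [-0.0008  0.0361  0.0103] | shift in old frame [-0.0123  0.2529  0.0715]
turn rows 0 each [0. 0. 0.] | shift total after turn [0.   0.   0.08] rows 2 each [0.   0.   0.04] | shift in old frame [0.   0.   0.08]
```

```bash
python3 -m jog '[[[-0.001,0.032,0,-0.002,-0.006,0.025,0],[-0.001,0.032,0,0,0,0,0],[-0.001,0.032,0,0,0,0,0],[-0.001,0.032,0,0,0,0,0],[0,0.032,0,0,0,0,0]]]' >/dev/null
python3 -m jog '[[[-0.001,0.032,0.017,0,0,0,0],[0,0.032,0.018,0,0,0,0],[0,0.029,0.018,0,0,0,0],[0,0,0.018,0,0,0,0],[0,0,0,0,0,0,0]]]' >/dev/null
python3 -m jog '[[[0,0,0,0,0,0,0],[0,0,0,0,0,0,0],[0,0,0,0,0,0,0],[0,0,0,0,0,0,0]]]'
python3 -m jog '[[[0,0,0,0,0,0,0]]]' >/dev/null
python3 - <<'E'
from h import *
F=[]
for i in range(6):
    p,d=env.grab_frame('scene'); s=env.state(); F.append(np.r_[s['force'],s['moment']])
print(np.mean(F,0),np.std(F,0))
p,d=grab('top'); W=cloud('top',d); save('top4.png',p[175:275,180:340],5)
T=tool(5.9,0); go([.513,-.0018,.0244],T)
# blank top surface
m=(W[...,2]>.12)&(W[...,2]<.19)&(W[...,0]>.4)&(W[...,0]<.7)&(abs(W[...,1])<.1); 
hd=m&(W[...,0]>.555); P=W[hd]; print(len(P),P.mean(0), cv2.minAreaRect(P[:,:2].astype(np.float32)), np.median(P[:,2]))
A=np.c_[P[:,:2]-P[:,:2].mean(0),np.ones(len(P))]; k=np.linalg.lstsq(A,P[:,2],rcond=None)[0]; print('slopes deg',np.degrees(k[:2]))
E
```

```text
time_s: 11.23
ee_pos: [0.5155, -0.0004, 0.1101]
tcp_rot: [0.999, 0.053, 0.004, -0.0]
force: [0.0, 0.2, -4.0]
opening: 0.0276
gripper_force: 40.0
[-0.1725  0.272  -3.7912  0.0125  0.0122 -0.0084] [0.2148 0.4052 0.243  0.0332 0.0228 0.0196]
turn rows 1 each [-0.0011 -0.0048  0.0008] | shift total after turn [-0.0018  0.0003  0.084 ] rows 3 each [-0.0006  0.0001  0.028 ] | shift in old frame [-0.0022  0.0004  0.084 ]
928 [0.5859 0.0042 0.1794] ((0.5843396186828613, 0.005123496055603027), (0.06332822144031525, 0.06597546488046646), 5.958201885223389) 0.17936067025175065
slopes deg [0.6827 0.4326]
```

View pics/top4.png

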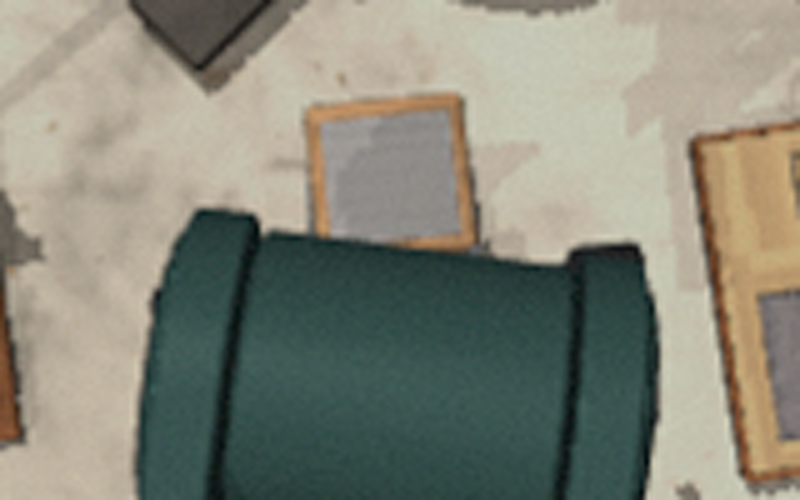

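The held blank is level with its head facing ahead at (390,170); the head centre measures (0.583, 0.005). I'll average the wrist moment for a balance estimate.

Run:
```python
from h import *
F=[]
for i in range(24):
    env.grab_frame('scene'); s=env.state(); F.append(np.r_[s['force'],s['moment']])
F=np.array(F);print(F.mean(0),F.std(0)/24**.5)
print('com x off', F[:,4].mean()/-F[:,2].mean(), s['ee_pos'], s['time_s'])
```

```text
[ 0.0363 -0.02   -3.9153  0.0267  0.      0.0037] [0.0872 0.133  0.0945 0.0063 0.0064 0.0054]
com x off 1.5688694049740569e-07 [ 0.5147 -0.0013  0.1084] 12.8667
```

```bash
python3 -m jog '[[[0,0,0.03,-0.001,-0.005,0,0],[0,0,0.03,0,0,0,0],[0,0,0.02,0,0,0,0],[0,0,0.012,0,0,0,0],[0,0,0.004,0,0,0,0]]]'
python3 -m jog '[[[0,0,0,0,0,0,0],[0,0,0,0,0,0,0],[0,0,0,0,0,0,0],[0,0,0,0,0,0,0],[0,0,0,0,0,0,0]]]'
python3 - <<'E'
from h import *
F=[]
for i in range(4): env.grab_frame('scene'); s=env.state();F.append(s['force'])
print(np.mean(F,0),s['time_s']); go([.515,-.0015,.0047],tool(5.9,0))
E
```

```text
time_s: 13.28
ee_pos: [0.5133, -0.001, 0.0131]
tcp_rot: [0.999, 0.052, -0.002, -0.0]
force: [-9.9, -0.1, 17.7]
opening: 0.0278
gripper_force: 49.8
time_s: 13.7
ee_pos: [0.5134, -0.001, 0.0151]
tcp_rot: [0.999, 0.052, -0.001, -0.0]
force: [-9.6, 0.6, 7.8]
opening: 0.0277
gripper_force: 45.5
[-8.8352  0.645   8.4571] 13.9
turn rows 1 each [-0.0007  0.0028  0.0013] | shift total after turn [0.0016 0.0006 0.0105] rows 1 each [0.0016 0.0006 0.0105] | shift in old frame [0.0016 0.0007 0.0105]
```

```bash
python3 -m jog '[[[0,0,-0.004,0,0,0,0],[0,0,-0.004,0,0,0,0],[0,0,0,0,0,0,0],[0,0,0,0,0,0,0],[0,0,0,0,0,0,0]]]'
python3 - <<'E'
from h import *
s=env.state();print(s['moment'],s['ee_pos'])
p,d=grab('top'); W=cloud('top',d)
m=(W[...,2]>.065)&(W[...,2]<.12)&(W[...,0]>.555)&(W[...,0]<.7)&(abs(W[...,1])<.1); P=W[m]
print(len(P),np.median(P,0),cv2.minAreaRect(P[:,:2].astype(np.float32)))
A=np.c_[P[:,:2]-P[:,:2].mean(0),np.ones(len(P))]; k=np.linalg.lstsq(A,P[:,2],rcond=None)[0]; print('slopes deg',np.degrees(k[:2]))
p,d=grab('scene'); save('sc5.png',p[180:310,230:380],5)
E
```

```text
time_s: 14.32
ee_pos: [0.515, -0.0013, 0.0203]
tcp_rot: [0.999, 0.052, 0.0, -0.0]
force: [0.0, -0.6, -3.9]
opening: 0.0273
gripper_force: 40.0
[ 0.0133  0.0058 -0.0142] [ 0.515  -0.0013  0.0203]
733 [0.5881 0.0028 0.0909] ((0.5852028131484985, 0.005050983279943466), (0.06300520896911621, 0.06598060578107834), 5.676121711730957)
slopes deg [0.2159 0.4604]
```

View pics/sc5.png

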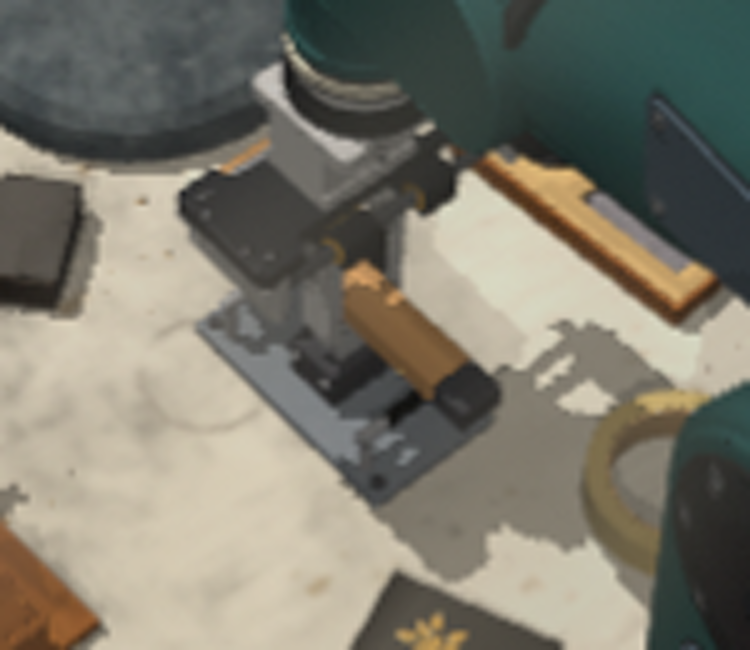

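The blank is held level above the stand, with its handle end at (465,390). The descent met something about 10 mm sooner than expected, so I'll read heights from the scene camera at several points.

Run:
```python
from h import *
p,d=load('scene'); W=cloud('scene',d)
for u,v in [(400,340),(430,365),(470,375),(465,405),(420,385),(330,330),(325,350),(345,370),(310,370),(335,385),(370,390),(370,435),(405,400),(345,420),(290,310),(395,260),(230,220)]:
    a,b=int(u/5+230),int(v/5+180); print((u,v),W[b,a],p[b,a])
print(env.state()['ee_pos'])
```

```text
(400, 340) [ 0.469  -0.      0.0873] [123  91  58]
(430, 365) [ 0.4473 -0.0027  0.0888] [122  91  59]
(470, 375) [ 0.4316 -0.016   0.0879] [45 45 44]
(465, 405) [ 0.4172 -0.0019  0.0905] [64 62 62]
(420, 385) [0.4455 0.0042 0.079 ] [94 71 46]
(330, 330) [0.5031 0.0188 0.0717] [94 91 87]
(325, 350) [0.5141 0.0133 0.037 ] [67 66 66]
(345, 370) [0.4967 0.0129 0.0389] [41 40 41]
(310, 370) [0.5134 0.0233 0.0276] [48 47 45]
(335, 385) [0.4969 0.0189 0.0299] [37 38 36]
(370, 390) [ 0.4948 -0.003   0.0101] [76 78 79]
(370, 435) [0.454  0.0276 0.0432] [91 90 90]
(405, 400) [ 0.4622 -0.0006  0.0418] [19 19 18]
(345, 420) [0.4874 0.0185 0.0086] [127 130 133]
(290, 310) [0.5607 0.0033 0.0126] [85 86 83]
(395, 260) [ 0.5068 -0.024   0.0953] [94 92 88]
(230, 220) [0.507  0.0767 0.1995] [66 65 63]
[ 0.5148 -0.0013  0.02  ]
```

```bash
cat > log.py <<'E'
from h import *
F=[]
for i in range(3): env.grab_frame('scene'); s=env.state(); F.append(np.r_[s['force'],s['moment']])
print(s['time_s'],s['ee_pos'],R.from_quat(s['tcp_rot']).as_rotvec(),'F',np.mean(F,0)[:3],'M',np.mean(F,0)[3:],s['gripper_force'],s['opening'])
E
python3 log.py
python3 -m jog '[[[0,0,0.002,0,0,0,0],[0,0,0,0,0,0,0]]]' >/dev/null; python3 log.py
python3 -m jog '[[[0,0,0.002,0,0,0,0],[0,0,0,0,0,0,0]]]' >/dev/null; python3 log.py
python3 -m jog '[[[0,0,0.002,0,0,0,0],[0,0,0,0,0,0,0]]]' >/dev/null; python3 log.py
python3 - <<'E'
from h import *
p,d=grab('top'); W=cloud('top',d)
m=(W[...,2]>.065)&(W[...,2]<.12)&(W[...,0]>.555)&(W[...,0]<.7)&(abs(W[...,1])<.1); P=W[m]
print(len(P),np.median(P,0),cv2.minAreaRect(P[:,:2].astype(np.float32)))
E
```

```text
14.5667 [ 0.5147 -0.0013  0.0201] [-3.1372 -0.1628  0.0008] F [-0.0052  0.1083 -3.2499] M [ 0.0217 -0.0325 -0.0019] 40.02288884788868 0.027833272354413626
14.8833 [ 0.515  -0.0013  0.0197] [-3.1373 -0.1631 -0.0008] F [-3.6879 -0.0645  5.0136] M [0.1329 0.6961 0.0906] 44.364820159971714 0.027831470449153607
15.2 [ 0.515  -0.0013  0.0178] [3.1373 0.163  0.0009] F [-4.3925 -0.2654  6.2582] M [0.1838 0.8255 0.068 ] 44.99005202203989 0.028035699210932814
15.5167 [ 0.515  -0.0013  0.0161] [3.1373 0.1631 0.001 ] F [-4.6034 -0.0318  7.4961] M [0.1883 0.89   0.039 ] 45.547336265444756 0.027898842408055315
728 [0.5866 0.0029 0.087 ] ((0.5849707722663879, 0.005288008600473404), (0.06342820823192596, 0.06576686352491379), 6.505704879760742)
```

The force follows the edge spring exactly: the fingertips reach about 12–16 mm below the underside and press on the edge themselves. The grip is too deep. I'll lay the blank back on the rack by reversing the moves and regrip about 15 mm shallower.

```bash
python3 -m jog '[[[0,0,-0.03,0,0,0,0],[0,0,-0.035,0,0,0,0],[0,0,-0.035,0,0,0,0],[0,0,-0.035,0,0,0,0],[0,-0.02,-0.03,0,0,0,0]]]' >/dev/null
python3 -m jog '[[[0,-0.033,0,0,0,0,0],[0,-0.033,0,0,0,0,0],[0,-0.033,0,0,0,0,0],[0,-0.033,0,0,0,0,0],[0,-0.033,0,0,0,0,0]]]' >/dev/null
python3 -m jog '[[[0,-0.033,0,0,0,0,0],[0,-0.033,0,0,0,0,0],[0,0,0,0,0,0,0],[0,0,0,0,0,0,0]]]'
python3 - <<'E'
from h import *
T=tool(7.5,35); c=go([.5064,.2525,.1427],T); go([.5746,.2615,.0444],T,c)
E
```

```text
time_s: 16.73
ee_pos: [0.4882, 0.2498, 0.1778]
tcp_rot: [0.999, 0.054, -0.001, 0.0]
force: [-0.2, -0.1, -3.8]
opening: 0.0278
gripper_force: 40.0
turn rows 5 each [ 0.0016  0.1225 -0.0046] | shift total after turn [-0.0051 -0.0003  0.0393] rows 1 each [-0.0051 -0.0003  0.0393] | shift in old frame [ 0.0184 -0.0008  0.0351]
turn rows 0 each [0. 0. 0.] | shift total after turn [-0.   -0.    0.12] rows 3 each [-0.   -0.    0.04] | shift in old frame [-0.   -0.    0.12]
```

```bash
python3 -m jog '[[[0,0,0,0.0016,0.1225,-0.0046,0],[0,0,0,0.0016,0.1225,-0.0046,0],[0,0,0,0.0016,0.1225,-0.0046,0],[0,0,0,0.0016,0.1225,-0.0046,0],[0,0,0,0.0016,0.1225,-0.0046,0]]]' >/dev/null
python3 -m jog '[[[-0.005,0,0.02,0,0,0,0],[0,0,0.02,0,0,0,0],[0,0,0.02,0,0,0,0],[0,0,0,0,0,0,0],[0,0,0,0,0,0,0]]]'
python3 -m jog '[[[0,0,0,0,0,0,0],[0,0,0,0,0,0,0]]]' >/dev/null
python3 - <<'E'
from h import *
T=tool(7.5,35); c=go([.5746,.2615,.0444],T)
p,d=grab('top'); W=cloud('top',d)
m=(W[...,2]>.13)&(W[...,2]<.26)&(W[...,0]>.53)&(W[...,0]<.7)&(W[...,1]>.215)&(W[...,1]<.31);P=W[m]
for k in range(5):
    n=np.linalg.svd(P-P.mean(0))[2][2]; n*=np.sign(n[2]); e=(P-P.mean(0))@n; P=P[abs(e)<max(.003,1.5*e.std())]
n0=tool(7.5,35).as_matrix(); print(P.mean(0),n,len(P),'slope',np.degrees(np.arccos(n[2])),'h above rest plane',(P.mean(0)-[.592,.2595,.1413])@(-n0[:,2]))
q=(P-[.592,.2595,.1413])@n0; print('rel blank-rest x range',np.percentile(q[:,0],[1,99]),'y',np.percentile(q[:,1],[1,99]))
E
```

```text
time_s: 17.57
ee_pos: [0.5179, 0.2502, 0.1246]
tcp_rot: [0.952, 0.06, 0.298, -0.018]
force: [0.2, 0.4, -3.3]
opening: 0.0277
gripper_force: 40.0
turn rows 1 each [ 0.0012 -0.0032 -0.0041] | shift total after turn [-0.0027 -0.0022  0.1012] rows 3 each [-0.0009 -0.0007  0.0337] | shift in old frame [-0.0031 -0.0023  0.1012]
[0.5469 0.2517 0.234 ] [-0.5634 -0.08    0.8223] 595 slope 34.686770020506096 h above rest plane 0.10216881980736106
rel blank-rest x range [-0.0062  0.0348] y [-0.0314  0.0328]
```

```bash
python3 -m jog '[[[-0.002,-0.001,0.03,0,-0.003,0,0],[0,0,0.03,0,0,0,0],[0,0,0.02,0,0,0,0],[0,0,0.01,0,0,0,0],[0,0,0.005,0,0,0,0]]]'
python3 -m jog '[[[0,0,0.003,0,0,0,0],[0,0,0.0025,0,0,0,0],[0,0,0,0,0,0,0],[0,0,0,0,0,0,0]]]'
```

```text
time_s: 18.2
ee_pos: [0.571, 0.2595, 0.0478]
tcp_rot: [0.952, 0.061, 0.298, -0.019]
force: [-36.8, -10.1, 30.5]
opening: 0.0278
gripper_force: 40.0
time_s: 18.53
ee_pos: [0.5722, 0.2596, 0.0478]
tcp_rot: [0.952, 0.06, 0.299, -0.019]
force: [-29.1, -10.1, 20.7]
opening: 0.0277
gripper_force: 40.0
```

```bash
python3 -m jog '[[[0,0,-0.002,0,0,0,0],[0,0,-0.002,0,0,0,0],[0,0,0,0,0,0,0],[0,0,0,0,0,0,0]]]'
python3 -m jog '[[[0,0,0,0,0,0,0.05],[0,0,0,0,0,0,0.05],[0,0,0,0,0,0,0.05],[0,0,0,0,0,0,0.05]]]'
python3 - <<'E'
from h import *
p,d=grab('top'); W=cloud('top',d); print(env.state()['ee_pos'])
m=(W[...,2]>.1)&(W[...,2]<.2)&(W[...,0]>.575)&(W[...,0]<.7)&(W[...,1]>.21)&(W[...,1]<.31);P=W[m]
for k in range(5):
    n=np.linalg.svd(P-P.mean(0))[2][2]; n*=np.sign(n[2]); e=(P-P.mean(0))@n; P=P[abs(e)<max(.003,1.5*e.std())]
n0=tool(7.5,35).as_matrix(); print(n,len(P),'slope',np.degrees(np.arccos(n[2])),'h',(P.mean(0)-[.592,.2595,.1413])@(-n0[:,2]))
q=(P-[.592,.2595,.1413])@n0; print('x range',np.percentile(q[:,0],[1,99]),'y',np.percentile(q[:,1],[1,99]))
E
```

```text
time_s: 18.87
ee_pos: [0.5726, 0.2606, 0.0485]
tcp_rot: [0.952, 0.061, 0.3, -0.02]
force: [-0.3, 0.2, -3.5]
opening: 0.0275
gripper_force: 40.0
time_s: 19.2
ee_pos: [0.5726, 0.2603, 0.0479]
tcp_rot: [0.952, 0.061, 0.3, -0.02]
force: [0.4, -0.0, -0.1]
opening: 0.0487
gripper_force: 0.1
[0.5724 0.2602 0.0476]
[-0.2559 -0.1351  0.9572] 289 slope 16.818846656032022 h -0.0012110643086880952
x range [-0.0233  0.0081] y [-0.0316  0.0327]
```

Run:
```python
from h import *
p,d=load('top'); W=cloud('top',d); c=np.array([.592,.2595,.1413]); n0=tool(7.5,35).as_matrix()
q=(W-c)@n0; q[...,2]*=-1
m=(abs(q[...,1])<.02)&(abs(q[...,2])<.05)
for a in np.arange(-.05,.06,.01):
    k=m&(q[...,0]>a)&(q[...,0]<a+.01); 
    if k.sum(): print('x %.3f n %d h %s'%(a,k.sum(),np.percentile(q[k][:,2],[20,50,80])*1e3))
```

```text
x -0.050 n 74 h [1.9509 2.9324 4.3517]
x -0.040 n 70 h [1.6008 2.2673 3.3807]
x -0.030 n 81 h [0.431  1.2844 2.8015]
x -0.020 n 76 h [-0.5174  0.7966  2.0303]
x -0.010 n 81 h [-1.0583 -0.1188  0.934 ]
x 0.000 n 128 h [-12.7906  -3.4819  -1.0523]
```

Run:
```python
from h import *
p,d=load('top'); W=cloud('top',d); c=np.array([.592,.2595,.1413]); n0=tool(7.5,35).as_matrix()
q=(W-c)@n0; q[...,2]*=-1
# mid strip profile, row by row
for r in range(186,262,3):
    k=(abs(q[r,:,1])<.012)&(d[r]>0)&(abs(q[r,:,2])<.15)
    g=(abs(q[r,:,2])<.012)
    if k.sum(): i=np.where(k)[0]; print(r,i[0],i[-1],'x %.0f h %.0f z %.0f'%tuple(1e3*np.array([np.median(q[r,k,0]),np.median(q[r,k,2]),np.median(W[r,k,2])])),np.median(p[r,k],0),'| on-plane cols',np.where(g)[0][[0,-1]] if g.any() else '', 'y',np.round(1e3*np.percentile(q[r,g,1],[2,98])) if g.any() else '')
```

```text
186 150 159 x -36 h -148 z -0 [195. 185. 167.] | on-plane cols  y 
189 150 158 x -41 h -143 z 1 [146. 127. 113.] | on-plane cols  y 
192 149 159 x -43 h -131 z 9 [123.  80.  52.] | on-plane cols [553 553] y [958. 958.]
195 150 158 x -49 h -127 z 9 [124.  79.  51.] | on-plane cols  y 
198 139 145 x 3 h -23 z 125 [127.  95.  64.] | on-plane cols [150 153] y [24. 30.]
201 134 159 x 7 h -5 z 141 [148. 110.  78.] | on-plane cols [125 155] y [-29.  33.]
204 134 160 x 1 h -1 z 141 [149. 116.  83.] | on-plane cols [124 155] y [-30.  32.]
207 134 160 x -6 h -0 z 138 [118. 115. 112.] | on-plane cols [124 157] y [-31.  33.]
210 135 160 x -13 h -1 z 133 [122. 117. 114.] | on-plane cols [125 157] y [-32.  32.]
213 136 161 x -21 h 1 z 130 [123. 118. 114.] | on-plane cols [126 456] y [-31. 718.]
216 137 161 x -27 h 2 z 128 [124. 119. 116.] | on-plane cols [127 463] y [-31. 736.]
219 138 161 x -36 h 2 z 123 [120.5 118.  114. ] | on-plane cols [128 467] y [-30. 744.]
222 139 149 x -43 h 2 z 118 [106. 103.  99.] | on-plane cols [129 470] y [-29. 751.]
225 139 150 x -50 h 3 z 115 [105.5 100.5  95. ] | 
[... 387 characters left out ...]
.]
240 144 147 x -89 h 6 z 95 [133.  101.   71.5] | on-plane cols [143 559] y [  -8. 1003.]
243 135 141 x -41 h 83 z 186 [92. 70. 60.] | on-plane cols [255 559] y [ 242. 1001.]
246 131 148 x -46 h 85 z 185 [67. 64. 61.] | on-plane cols [145 559] y [  41. 1000.]
249 147 147 x -113 h 8 z 84 [157. 121.  82.] | on-plane cols [146 551] y [522. 970.]
252 129 140 x -46 h 105 z 201 [47.5 43.  34.5] | on-plane cols [326 522] y [412. 889.]
255 129 139 x -46 h 114 z 209 [138. 131. 126.] | on-plane cols [327 497] y [413. 833.]
258 127 151 x -46 h 122 z 215 [148.  141.5 135. ] | on-plane cols [149 482] y [190. 788.]
261 126 143 x -46 h 131 z 222 [145.  140.5 133.5] | on-plane cols [259 467] y [246. 724.]
```

The blank has slid about 26 mm down: its cap rides on the lip and its head shoulder rests against the open fingers, with the tool 26 mm headward of the middle. I'll grip it there, backing off 12 mm first so the grip is shallow.

```bash
python3 -m jog '[[[0,0,-0.003,0,0,0,0.05],[0,0,-0.003,0,0,0,0.05],[0,0,-0.003,0,0,0,0.05],[0,0,-0.003,0,0,0,0.05]]]' 60
python3 -m jog '[[[0,0,0,0,0,0,0.0],[0,0,0,0,0,0,0.0],[0,0,0,0,0,0,0.0],[0,0,0,0,0,0,0.0],[0,0,0,0,0,0,0]]]' 60
python3 log.py
python3 - <<'E'
from h import *
p,d=grab('top'); W=cloud('top',d); c=np.array([.592,.2595,.1413]); n0=tool(7.5,35).as_matrix()
q=(W-c)@n0; q[...,2]*=-1
for r in range(198,240,4):
    g=(abs(q[r,:,2])<.012)&(abs(q[r,:,1])<.05)
    if g.any(): print(r,'x %.0f h %.1f'%tuple(1e3*np.array([np.median(q[r,g,0]),np.median(q[r,g,2])])))
E
```

```text
time_s: 19.58
ee_pos: [0.5648, 0.2592, 0.057]
tcp_rot: [0.952, 0.061, 0.299, -0.019]
force: [0.2, 0.3, -0.8]
opening: 0.0496
gripper_force: 0.5
time_s: 20.0
ee_pos: [0.565, 0.2592, 0.0568]
tcp_rot: [0.952, 0.061, 0.299, -0.019]
force: [-3.1, -0.9, -1.0]
opening: 0.0275
gripper_force: 60.3
20.15 [0.565  0.2592 0.0568] [-2.9546 -0.1885 -0.9282] F [-3.0614 -0.4436  0.1849] M [-0.0634  0.6823  0.0111] 60.272397612570785 0.02749528596014131
202 x 5 h -3.3
206 x -3 h -0.3
210 x -13 h 0.5
214 x -23 h 1.6
218 x -33 h 1.6
222 x -43 h 2.5
226 x -52 h 3.7
230 x -63 h 4.1
234 x -73 h 5.0
238 x -84 h 6.7
```

```bash
python3 -m jog '[[[0,0,-0.01,0,0,0,0],[0,0,-0.015,0,0,0,0],[0,0,-0.025,0,0,0,0],[0,0,-0.025,0,0,0,0],[0,0,-0.025,0,0,0,0]]]' 60
python3 -m jog '[[[0,0,-0.02,0,-0.09,0,0],[0,0,-0.01,0,-0.09,0,0],[0,0,-0.01,0,-0.09,0,0],[0,0,0,0,-0.09,0,0],[0,0,0,0,-0.09,0,0]]]'
python3 -m jog '[[[0,0,0,0,-0.075,0,0],[0,0.01,0,0,0,0,0],[0,0.03,0,0,0,0,0],[0,0.033,0,0,0,0,0],[0,0.033,0,0,0,0,0]]]' >/dev/null
python3 -m jog '[[[0,0.033,0,0,0,0,0],[0,0.033,0,0,0,0,0],[0,0.033,0,0,0,0,0],[0,0.03,0,0,0,0,0],[0,0.015,0,0,0,0,0]]]' >/dev/null
python3 -m jog '[[[0,0,0,0,0,0,0],[0,0,0,0,0,0,0]]]' >/dev/null; python3 log.py
cat > head.py <<'E'
from h import *
import sys
zl,zh,x0=map(float,sys.argv[1:4])
p,d=grab('top'); W=cloud('top',d)
m=(W[...,2]>zl)&(W[...,2]<zh)&(W[...,0]>x0)&(W[...,0]<.7)&(abs(W[...,1])<.1)
mm=cv2.erode(m.astype(np.uint8),np.ones((3,3)))>0
P=W[m]; print(len(P),'rect',cv2.minAreaRect(P[:,:2].astype(np.float32)))
for s in np.arange(x0,.64,.01):
    k=m&(W[...,0]>s)&(W[...,0]<s+.01)
    if k.sum()>3: print('%.3f z %.4f y %.4f..%.4f'%(s+.005,np.median(W[k][:,2]),W[k][:,1].min(),W[k][:,1].max()))
P=W[mm]; A=np.c_[P[:,:2]-P[:,:2].mean(0),np.ones(len(P))]; k=np.linalg.lstsq(A,P[:,2],rcond=None)[0]; print('mean',P.mean(0),'slopes deg',np.degrees(k[:2]))
E
python3 head.py .12 .33 .53
```

```text
time_s: 20.62
ee_pos: [0.507, 0.2513, 0.1388]
tcp_rot: [0.952, 0.061, 0.298, -0.019]
force: [1.0, 0.9, -3.6]
opening: 0.0273
gripper_force: 60.3
time_s: 21.03
ee_pos: [0.4887, 0.2497, 0.176]
tcp_rot: [0.995, 0.064, 0.08, -0.006]
force: [0.1, 0.3, -3.7]
opening: 0.0276
gripper_force: 60.4
22.1833 [0.5195 0.0023 0.1731] [-3.1259 -0.2019 -0.1329] F [-0.0955  0.5466 -4.8028] M [0.048  0.0026 0.0022] 60.40935985296528 0.027528303559077597
1060 rect ((0.5626280903816223, 0.004673510789871216), (0.060803432017564774, 0.1585814207792282), 2.813859462738037)
0.535 z 0.3147 y -0.0577..0.0825
0.545 z 0.2328 y -0.0580..0.0369
0.555 z 0.2325 y -0.0752..0.0392
0.565 z 0.2329 y -0.0262..0.0392
0.575 z 0.2330 y -0.0242..0.0413
0.585 z 0.2328 y -0.0241..0.0413
0.595 z 0.2312 y -0.0220..0.0069
mean [0.5635 0.0053 0.2352] slopes deg [-13.5252 -18.8228]
```

```bash
python3 -m jog '[[[0,0,0.03,0,0,0.02,0],[0,0,0.035,0,0,0,0],[0,0,0.03,0,0,0,0],[0,0,0.02,0,0,0,0],[0,0,0,0,0,0,0]]]' >/dev/null
python3 -m jog '[[[0,0,0,0,0,0,0],[0,0,0,0,0,0,0]]]' >/dev/null; 
python3 log.py
python3 head.py .11 .13 .54
```

```text
22.9667 [0.5313 0.0026 0.0612] [-3.1277 -0.1692 -0.1394] F [ 0.4665 -0.1681 -3.4998] M [ 0.0205 -0.0003 -0.0074] 60.43802206717373 0.027641879690654014
708 rect ((0.5757782459259033, 0.006067097187042236), (0.055197566747665405, 0.06571366637945175), 6.149580001831055)
0.545 z 0.1200 y -0.0113..0.0195
0.555 z 0.1207 y -0.0266..0.0372
0.565 z 0.1209 y -0.0266..0.0372
0.575 z 0.1209 y -0.0265..0.0372
0.585 z 0.1211 y -0.0264..0.0397
0.595 z 0.1212 y -0.0241..0.0398
0.605 z 0.1199 y -0.0240..0.0356
mean [0.5766 0.006  0.1211] slopes deg [0.5516 0.5572]
```

```bash
python3 -m jog '[[[0.004,0,0.015,0,0,0,0],[0.0047,0,0.015,0,0,0,0],[0,0,0.013,0,0,0,0],[0,0,0,0,0,0,0],[0,0,0,0,0,0,0]]]' >/dev/null
python3 log.py
python3 head.py .07 .09 .55
```

```text
23.5833 [0.5422 0.004  0.0175] [-3.1274 -0.1684 -0.1341] F [ 0.034   0.5285 -4.025 ] M [0.0141 0.0047 0.0093] 60.43725544679546 0.0272679402612679
609 rect ((0.5882731676101685, 0.007605366408824921), (0.05236678570508957, 0.06590474396944046), 6.391393661499023)
0.565 z 0.0770 y -0.0182..0.0371
0.575 z 0.0769 y -0.0251..0.0398
0.585 z 0.0768 y -0.0250..0.0399
0.595 z 0.0772 y -0.0249..0.0400
0.605 z 0.0777 y -0.0225..0.0425
0.615 z 0.0760 y -0.0224..0.0287
mean [0.5891 0.0075 0.0771] slopes deg [0.5904 0.7388]
```

```bash
python3 -m jog '[[[0.0015,0,0.002,0,0,0,0],[0,0,0,0,0,0,0]]]' >/dev/null
python3 log.py
python3 -m jog '[[[0,0,0.0007,0,0,0,0],[0,0,0,0,0,0,0]]]' >/dev/null
python3 log.py
python3 -m jog '[[[0,0,0.0007,0,0,0,0],[0,0,0,0,0,0,0]]]' >/dev/null
python3 log.py
```

```text
23.95 [0.5439 0.0041 0.0156] [-3.1275 -0.1685 -0.1337] F [-2.4284  0.1336  2.5288] M [-0.0335  0.4618 -0.0153] 61.05146637499274 0.02758687367183069
24.2667 [0.5439 0.0041 0.015 ] [-3.1276 -0.1685 -0.1337] F [-2.852   0.0764  5.1844] M [-0.0821  0.6907 -0.0205] 61.29865871240327 0.027299276682507232
24.5833 [0.5439 0.0041 0.0144] [-3.1276 -0.1686 -0.1335] F [-3.2489 -0.5223  5.9302] M [-0.0827  0.7434 -0.0026] 61.34821634470427 0.02756523916061978
```

```bash
python3 -m jog '[[[0,0,-0.0018,0,0,0,0],[0,0,0,0,0,0,0]]]' >/dev/null
python3 log.py
python3 -m jog '[[[0,0,0,0,0,0,0.05],[0,0,0,0,0,0,0.05],[0,0,0,0,0,0,0.05],[0,0,0,0,0,0,0.05],[0,0,0,0,0,0,0.05]]]' >/dev/null
python3 -m jog '[[[0,0,0,0,0,0,0.05],[0,0,0,0,0,0,0.05],[0,0,0,0,0,0,0.05],[0,0,0,0,0,0,0.05],[0,0,0,0,0,0,0.05]]]' >/dev/null
python3 log.py
python3 head.py .055 .10 .55
```

```text
24.9 [0.5442 0.0042 0.0156] [-3.1274 -0.1685 -0.1349] F [-0.3892  0.0999  3.2445] M [-0.0425  0.2277  0.006 ] 61.061321266461164 0.02736282356110556
25.8833 [0.5434 0.0042 0.0149] [-3.1273 -0.1684 -0.1319] F [-0.5184  0.202   0.0026] M [ 0.0173  0.0784 -0.0076] 0.0 0.04994831027669954
640 rect ((0.5895267128944397, 0.008293315768241882), (0.05470209941267967, 0.06673813611268997), 3.614966630935669)
0.565 z 0.0746 y -0.0206..0.0374
0.575 z 0.0751 y -0.0251..0.0399
0.585 z 0.0746 y -0.0250..0.0399
0.595 z 0.0748 y -0.0250..0.0400
0.605 z 0.0752 y -0.0225..0.0427
0.615 z 0.0743 y -0.0224..0.0403
mean [0.5903 0.0079 0.0749] slopes deg [ 0.1011 -0.1575]
```

Level and released, with the head top at z = 0.075. I'll retreat upward and confirm it stays level alone.

```bash
python3 -m jog '[[[-0.001,0,-0.005,0,0,0,0.05],[0,0,-0.01,0,0,0,0.05],[0,0,-0.02,0,0,0,0.05],[0,0,-0.03,0,0,0,0],[0,0,-0.03,0,0,0,0]]]' 40 >/dev/null
python3 -m jog '[[[-0.005,0,0,0,-0.0425,0,0],[0,0,0,0,-0.0425,0,0],[0,0,0,0,0,0,0],[0,0,0,0,0,0,0],[0,0,0,0,0,0,0]]]'  >/dev/null
python3 log.py
python3 head.py .055 .10 .55
python3 - <<'E'
from h import *
p,d=load('top'); W=cloud('top',d)
for r in [(.42,.44),(.44,.46),(.46,.48)]:
    k=(W[...,0]>r[0])&(W[...,0]<r[1])&(abs(W[...,1]+.003)<.025)&(W[...,2]>.05)&(W[...,2]<.1); print(r,k.sum(),np.median(W[k],0) if k.any() else '')
E
```

```text
26.9167 [0.5289 0.0025 0.1087] [-3.1345 -0.1688  0.0018] F [ 0.2496 -0.0384 -0.076 ] M [ 0.0075 -0.0264  0.0008] 0.0 0.0006801509984747724
354 rect ((0.6010096073150635, 0.008841579779982567), (0.032707396894693375, 0.06770727783441544), 0.13914287090301514)
0.585 z 0.0742 y -0.0251..0.0237
0.595 z 0.0746 y -0.0250..0.0402
0.605 z 0.0749 y -0.0225..0.0427
0.615 z 0.0740 y -0.0224..0.0402
mean [0.6018 0.0068 0.0748] slopes deg [-0.0545  0.4709]
(0.42, 0.44) 99 [ 0.4301 -0.0083  0.0739]
(0.44, 0.46) 0 
(0.46, 0.48) 0
```

```bash
python3 -m jog '[[[-0.007,0.0013,0.02,0,0,0,0],[-0.0067,0.0013,0.02,0,0,0,0],[0,0,0.012,0,0,0,0],[0,0,0.006,0,0,0,0],[0,0,0,0,0,0,0]]]'  >/dev/null
python3 log.py
python3 -m jog '[[[0,0,0.004,0,0,0,0],[0,0,0.002,0,0,0,0],[0,0,0,0,0,0,0]]]'  >/dev/null
python3 log.py
```

```text
27.5333 [ 0.5172 -0.0014  0.0521] [-3.1348 -0.1691 -0.002 ] F [0.5437 0.1104 0.0318] M [ 0.001   0.0217 -0.0376] 0.0 0.0005434661752031943
27.9333 [ 0.5162 -0.0014  0.0451] [-3.1346 -0.1691  0.0008] F [-0.3096  0.1688  0.1245] M [ 0.0111 -0.0253 -0.0297] 0.0 0.0008180110913578523
```

```bash
python3 -m jog '[[[0,0,0.003,0,0,0,0],[0,0,0,0,0,0,0]]]'  >/dev/null
python3 log.py
python3 -m jog '[[[0,0,0.003,0,0,0,0],[0,0,0,0,0,0,0]]]'  >/dev/null
python3 log.py
python3 -m jog '[[[0,0,0.002,0,0,0,0],[0,0,0,0,0,0,0]]]'  >/dev/null
python3 log.py
```

```text
28.25 [ 0.516  -0.0014  0.0419] [-3.1345 -0.169   0.0015] F [ 0.4057  0.0542 -0.1684] M [ 0.0129 -0.0152  0.0004] 0.0 0.00038306823020831695
28.5667 [ 0.516  -0.0013  0.0389] [-3.1345 -0.169   0.0015] F [ 0.4819 -0.1624 -0.518 ] M [ 0.0495 -0.0041 -0.0117] 0.0 0.0005655684271058041
28.8833 [ 0.5166 -0.0014  0.0379] [-3.1348 -0.169  -0.001 ] F [-1.4537  0.0315  3.7376] M [0.0324 0.1888 0.0078] 2.493195438582916 0.00014111896801920746
```

```bash
python3 -m jog '[[[0,0,0.001,0,0,0,0],[0,0,0.001,0,0,0,0],[0,0,0.001,0,0,0,0],[0,0,0,0,0,0,0]]]'  >/dev/null
python3 log.py
python3 -m jog '[[[0,0,0.001,0,0,0,0],[0,0,0.001,0,0,0,0],[0,0,0,0,0,0,0]]]'  >/dev/null
python3 log.py
python3 head.py .055 .10 .55 | tail -5
```

```text
29.3667 [ 0.5167 -0.0014  0.0354] [-3.1349 -0.1691 -0.0014] F [-1.694   0.6069  6.98  ] M [ 0.0604  0.3393 -0.0154] 3.4889323107199743 0.0007313223766187997
29.7667 [ 0.5167 -0.0014  0.0337] [-3.1349 -0.1692 -0.0016] F [-2.2019 -0.1108  8.6296] M [ 0.0744  0.4282 -0.0055] 4.078105202643201 5.791558300477875e-05
0.585 z 0.0703 y -0.0252..0.0403
0.595 z 0.0699 y -0.0227..0.0404
0.605 z 0.0699 y -0.0226..0.0430
0.615 z 0.0691 y -0.0225..0.0406
mean [0.5891 0.0069 0.0701] slopes deg [-0.1741 -0.1044]
```

```bash
python3 -m jog '[[[0,0,0.001,0,0,0,0],[0,0,0,0,0,0,0],[0,0,0,0,0,0,0]]]'  >/dev/null
python3 log.py
python3 head.py .055 .10 .55 | tail -5
python3 -m jog '[[[0,0,-0.002,0,0,0,0],[0,0,-0.002,0,0,0,0],[0,0,-0.002,0,0,0,0],[0,0,-0.002,0,0,0,0],[0,0,-0.002,0,0,0,0]]]'  >/dev/null
python3 -m jog '[[[0,0,-0.02,0,0,0,0],[0,0,-0.03,0,0,0,0],[0,0,0,0,0,0,0.05],[0,0,0,0,0,0,0.05]]]'  >/dev/null
python3 log.py
python3 head.py .055 .10 .55
python3 - <<'E'
from h import *
p,d=load('top'); W=cloud('top',d)
for r in [(.42,.43),(.43,.44),(.44,.45)]:
    k=(W[...,0]>r[0])&(W[...,0]<r[1])&(abs(W[...,1]+.005)<.025)&(W[...,2]>.04)&(W[...,2]<.1); print(r,k.sum(),np.median(W[k],0) if k.any() else '')
E
```

```text
30.2167 [ 0.5167 -0.0014  0.0328] [-3.135  -0.1692 -0.0018] F [-2.261   0.111   8.7677] M [ 0.0397  0.5066 -0.0078] 4.36818067682907 0.0004627539087751396
0.585 z 0.0688 y -0.0252..0.0403
0.595 z 0.0691 y -0.0227..0.0404
0.605 z 0.0690 y -0.0226..0.0430
0.615 z 0.0679 y -0.0225..0.0406
mean [0.589  0.0057 0.0691] slopes deg [-1.0188  0.5331]
31.1667 [ 0.515  -0.0014  0.0893] [-3.1341 -0.169   0.0059] F [-0.1932  0.3066 -0.0202] M [-0.0042  0.0199  0.0183] 0.0 0.02206866425762041
649 rect ((0.5873318314552307, 0.0077141039073467255), (0.05827988684177399, 0.06604785472154617), 6.0808820724487305)
0.565 z 0.0755 y -0.0276..0.0372
0.575 z 0.0756 y -0.0251..0.0398
0.585 z 0.0753 y -0.0250..0.0400
0.595 z 0.0757 y -0.0250..0.0400
0.605 z 0.0755 y -0.0225..0.0426
0.615 z 0.0749 y -0.0224..0.0402
mean [0.5897 0.0064 0.0757] slopes deg [ 0.2088 -0.0179]
(0.42, 0.43) 3 [0.4204 0.0009 0.0693]
(0.43, 0.44) 0 
(0.44, 0.45) 0
```

Step 2 is done: the edge sank about 6 mm and came back, and the blank is still level. I'll regrip it shallow at the balance point, with tips 10 mm below the top face.

```bash
python3 -m jog '[[[0,0,0,0,0,0,0.06],[0,0,0,0,0,0,0.06],[0,0,0,0,0,0,0.06],[0,0,0,0,0,0,0.06],[0,0,0,0,0,0,0.06]]]'  >/dev/null
python3 -m jog '[[[0,-0.0015,0.02,0,0,0,0.06],[0,0,0.02,0,0,0,0.06],[0,0,0.012,0,0,0,0.06],[0,0,0.008,0,0,0,0.06],[0,0,0,0,0,0,0.06]]]'  >/dev/null
python3 log.py
python3 -m jog '[[[0,0,0,0,0,0,0],[0,0,0,0,0,0,0],[0,0,0,0,0,0,0],[0,0,0,0,0,0,0],[0,0,0,0,0,0,0]]]' 60 >/dev/null
python3 -m jog '[[[0,0,0,0,0,0,0],[0,0,0,0,0,0,0],[0,0,0,0,0,0,0]]]' 60 >/dev/null
python3 log.py
```

```text
32.2 [0.5167 0.     0.032 ] [-3.1349 -0.169  -0.0015] F [ 0.304  -0.4563  0.0991] M [ 0.0254 -0.0279 -0.0108] 0.0 0.059842850490275955
33.0167 [0.5161 0.0004 0.0313] [-3.1341 -0.1692  0.0004] F [-0.0024  2.0428  1.9913] M [0.3617 0.0925 0.0332] 60.001115798950195 0.027233989427918322
```

```bash
python3 -m jog '[[[0,0,-0.01,0,0,0,0],[0,0,-0.025,0,0,0,0],[0,0,-0.03,0,0,0,0],[0,0,-0.03,0,0,0,0],[0,0,-0.025,0,0,0,0]]]' 60 >/dev/null
python3 -m jog '[[[-0.0042,0.0354,0,0,0,0,0],[-0.0042,0.0354,0,0,0,0,0],[-0.0042,0.0354,0,0,0,0,0],[-0.0042,0.0354,0,0,0,0,0],[-0.0042,0.0354,0,0,0,0,0]]]'  >/dev/null
python3 -m jog '[[[-0.0042,0.0354,0,0,0,0,0],[-0.0042,0.0354,0,0,0,0,0],[-0.0042,0.0354,0,0,0,0,0],[0,0,0,0,0,-0.1,0],[0,0,0,0,0,-0.11,0]]]'  >/dev/null
python3 -m jog '[[[0,0,0,0,0,-0.11,0],[0,0,0,0,0,-0.11,0],[0,0,0,0,0,-0.11,0],[0,0,0,0,0,-0.11,0],[0,0,0,0,0,-0.11,0]]]'  >/dev/null
python3 -m jog '[[[0,0,0,0,0,-0.11,0],[0,0,0,0,0,-0.11,0],[0,0,0,0,0,-0.11,0],[0,0,0,0,0,-0.11,0],[0,0,0,0,0,-0.11,0]]]'  >/dev/null
python3 -m jog '[[[0,0,0,0,0,-0.11,0],[0,0,0,0,0,-0.11,0],[0,0,0,0,0,-0.10,0],[0,0,0,0,0,0,0],[0,0,0,0,0,0,0]]]'  >/dev/null
python3 log.py
python3 - <<'E'
from h import *
T=tool(99.5,0); go([.5125,-.2845,.10],T)
p,d=grab('top'); W=cloud('top',d)
m=(W[...,2]>.15)&(W[...,2]<.20)&(W[...,0]>.40)&(W[...,0]<.62)&(W[...,1]>-.42)&(W[...,1]<-.14)
n,l,st,ce=cv2.connectedComponentsWithStats(m.astype(np.uint8))
for i in range(1,n):
    if st[i,4]>30:
        P=W[l==i]; A=np.c_[P[:,:2]-P[:,:2].mean(0),np.ones(len(P))]; k=np.linalg.lstsq(A,P[:,2],rcond=None)[0]
        print(st[i],P.mean(0),cv2.minAreaRect(P[:,:2].astype(np.float32)),'slopes',np.degrees(k[:2]),'ymax',P[:,1].max(),'ymin',P[:,1].min())
E
```

```text
35.6667 [ 0.5128 -0.2853  0.1499] [-2.0286 -2.3948 -0.0015] F [-0.3996  0.2901 -3.7725] M [-0.0058 -0.1064  0.0164] 59.99792039394379 0.026989757666915044
turn rows 1 each [-0.0013 -0.003  -0.0006] | shift total after turn [ 0.0009 -0.0001  0.0499] rows 2 each [ 0.0004 -0.0001  0.025 ] | shift in old frame [ 0.0007 -0.0001  0.0499]
[ 349  233   58   36 1394] [ 0.5045 -0.2306  0.1937] ((0.5060174465179443, -0.24187447130680084), (0.06617569178342819, 0.1096307560801506), 9.620895385742188) slopes [-0.6245  0.1327] ymax -0.18324575932062076 ymin -0.29801284490857055
```

```bash
python3 -m jog '[[[0.002,0,0.03,0,-0.003,0,0],[0,0,0.035,0,0,0,0],[0,0,0.035,0,0,0,0],[0,0,0.03,0,0,0,0],[0,0,0.008,0,0,0,0]]]' >/dev/null
python3 -m jog '[[[0,0,0,0,0,0,0],[0,0,0,0,0,0,0],[0,0,0,0,0,0,0]]]'  >/dev/null
python3 log.py
python3 - <<'E'
from h import *
p,d=grab('top'); W=cloud('top',d)
m=(W[...,2]>.042)&(W[...,2]<.07)&(W[...,0]>.43)&(W[...,0]<.60)&(W[...,1]>-.42)&(W[...,1]<-.14)
n,l,st,ce=cv2.connectedComponentsWithStats(m.astype(np.uint8))
for i in range(1,n):
    if st[i,4]>30:
        P=W[l==i]; A=np.c_[P[:,:2]-P[:,:2].mean(0),np.ones(len(P))]; k=np.linalg.lstsq(A,P[:,2],rcond=None)[0]
        r=cv2.minAreaRect(P[:,:2].astype(np.float32)); print(st[i],P.mean(0),r,'slopes',np.degrees(k[:2]))
        u=np.array([-.165,.986]); v=np.array([-.986,-.165]); q=(P[:,:2]-[.5125,-.2845]); print('x',(q@u).min(),(q@u).max(),'y',(q@v).min(),(q@v).max())
E
```

```text
36.5333 [ 0.5144 -0.2845  0.0152] [ 2.0253  2.395  -0.0003] F [ 0.3093 -0.1315 -3.4074] M [-0.019  -0.0816  0.0038] 59.99793291091919 0.02670847065531685
[337 231  46  32 987] [ 0.5057 -0.2279  0.0587] ((0.5071642398834229, -0.2371968775987625), (0.06617806851863861, 0.10258070379495621), 9.991509437561035) slopes [-0.3484 -0.2562]
x -0.003822816735230807 0.09899326890590528 y -0.03538864621531557 0.030913417812513614
```

```bash
python3 -m jog '[[[0.001,-0.0017,0.01,0,0,0,0],[0,0,0.01,0,0,0,0],[0,0,0.003,0,0,0,0],[0,0,0,0,0,0,0],[0,0,0,0,0,0,0]]]' >/dev/null
python3 log.py
python3 -m jog '[[[0,0,0.002,0,0,0,0],[0,0,0.002,0,0,0,0],[0,0,0,0,0,0,0]]]'  >/dev/null
python3 log.py
python3 -m jog '[[[0,0,0.002,0,0,0,0],[0,0,0,0,0,0,0]]]'  >/dev/null
python3 log.py
```

```text
37.15 [ 0.5108 -0.2828 -0.0106] [-2.0282 -2.3991  0.0015] F [ 0.5134 -0.0347 -3.4613] M [-0.0286 -0.0797 -0.0009] 59.99801516532898 0.026848782897051816
37.55 [ 0.511  -0.2829 -0.0144] [ 2.0279  2.3984 -0.0011] F [ 0.1058  0.7065 -3.4777] M [-0.1225 -0.1682  0.0248] 59.998823404312134 0.026804735227686113
37.8667 [ 0.5112 -0.283  -0.0147] [ 2.0276  2.3979 -0.0011] F [-2.9489  1.2763  5.4035] M [0.2504 0.459  0.0062] 60.002601742744446 0.027013146893941936
```

```bash
python3 -m jog '[[[0,0,-0.0012,0,0,0,0],[0,0,0,0,0,0,0.05],[0,0,0,0,0,0,0.05],[0,0,0,0,0,0,0.05],[0,0,0,0,0,0,0.05]]]' >/dev/null
python3 -m jog '[[[0,0,0,0,0,0,0.05],[0,0,-0.02,0,0,0,0.05],[0,0,-0.03,0,0,0,0.05],[0,0,-0.03,0,0,0,0.05],[0,0,-0.03,0,0,0,0.05]]]'  >/dev/null
python3 -m jog '[[[-0.04,0,0,0,0,0,0.05],[-0.04,0,0,0,0,0,0.05],[-0.04,0,0,0,0,0,0.05],[0,0,0,0,0,0,0.05],[0,0,0,0,0,0,0.05]]]'  >/dev/null
python3 log.py
python3 - <<'E'
from h import *
p,d=grab('top'); W=cloud('top',d)
m=(W[...,2]>.0225)&(W[...,2]<.045)&(W[...,0]>.43)&(W[...,0]<.60)&(W[...,1]>-.40)&(W[...,1]<-.15)
n,l,st,ce=cv2.connectedComponentsWithStats(m.astype(np.uint8))
u=np.array([-.165,.986]); v=np.array([-.986,-.165])
for i in range(1,n):
    if st[i,4]>60:
        P=W[l==i]; A=np.c_[P[:,:2]-P[:,:2].mean(0),np.ones(len(P))]; k=np.linalg.lstsq(A,P[:,2],rcond=None)[0]
        q=(P[:,:2]-[.5125,-.2845]); print(st[i],P.mean(0),'medz',np.median(P[:,2]),'slopes',np.degrees(k[:2]),'x',(q@u).min(),(q@u).max(),'y',(q@v).min(),(q@v).max())
save('fin.png',p[170:300,290:450],5)
E
```

```text
39.2667 [ 0.5308 -0.3998  0.0946] [-2.0272 -2.3994  0.0002] F [-0.3574 -0.0206 -0.2171] M [-0.0198 -0.1056 -0.0133] 0.0 0.0497483250358269
[ 334  231   84   32 1352] [ 0.5085 -0.2631  0.0283] medz 0.02840979692468843 slopes [-0.1245  0.0663] x -0.09978276994799262 0.1012930540406347 y -0.032427658015815534 0.03368386646427776
```

View pics/fin.png

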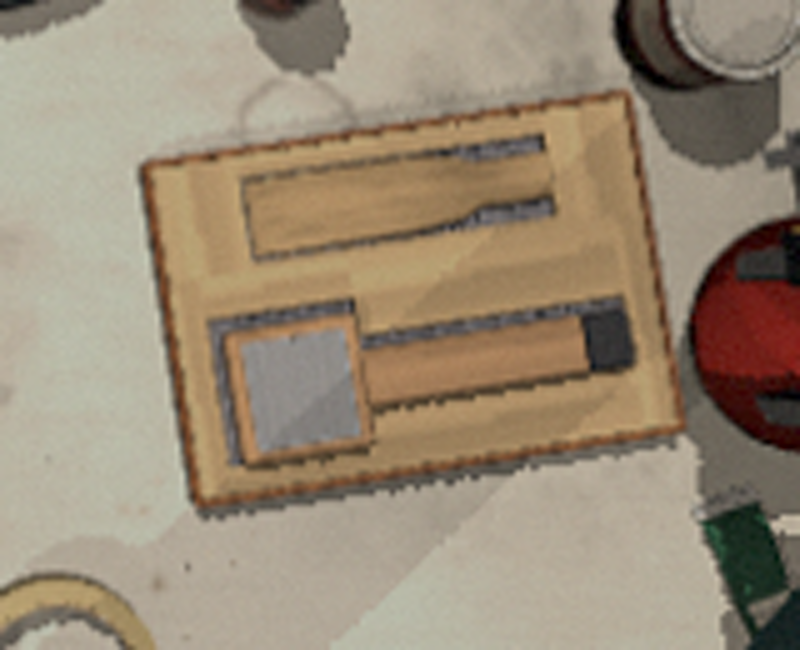

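The blank lies home in the cutout, mirror plate up at (300,390). Its top is at 0.0284 m, level, within about 2 mm of the middle, and the robot is clear.

```bash
python3 -c "
from cell import env
print(env.job_done())"
```

```text
the job is handed in; nothing more can be done
None
```

The job is handed in (no verdict was returned): by the cameras the blank balanced level on the edge by itself, was pressed down about 6 mm and came up again, and now lies mirror side up and level in its cutout, about 2 mm or less off the middle, with the robot clear at about 39 s.

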